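# Clamp a polymer disc on an infrared spectrometer's ATR crystal

## Task

Load the round solid sample disc for its infrared measurement: lay it flat and centred on the crystal of the small spectrometer, swing the pressure arm over it until the arm is home against its stop, then turn the knob clockwise until its slip clutch clicks. A click or two is enough, three at most; do not press down on the knob or pull up on it, so that the clutch alone sets the pressure. Leave the disc clamped, let go, and leave the other samples and glassware where they are.

Things in the scene. Friction and masses are not known exactly. Their poses are not given: they have to be found in the camera images.
- disc_center (a point): the sample to measure: a plain off-white solid polymer disc, 30 mm across and 8 mm thick, about 14 g, lying flat on the grey sample tray on the robot's right (tray floor 5 mm above the bench, rim 8 mm; tray 240 x 100 mm). The point is the middle of the disc. It is the only one of the three samples that is round and has no hole.
- coupon: another sample on the tray, leave alone: off-white square plate 30 x 30 x 8 mm; origin in the middle of its underside
- gasket: another sample on the tray, leave alone: off-white ring 34 mm across with an 18 mm hole, 8 mm high; origin in the middle of its underside
- unit: the spectrometer, a fixed white bench unit; origin on the bench straight under the crystal, axes as the crystal's. Its deck (46 mm high) reaches from 67 mm in front of the crystal to 117 mm behind it and 82 mm to each side; behind that stands the housing, 78 mm high, 188 mm deep, 270 mm wide
- crystal (a point): middle of the measuring crystal (dark dot 11 mm across), flush in the round steel plate (84 mm across) on the spectrometer's front deck; plate top and this point are 50 mm above the bench. x axis: from the crystal to the pivot post, away from the robot (up to 0.2 rad aside); z up
- pivot (a point): on the upright axis of the post about which the pressure arm swings, 85 mm behind the crystal along the crystal's x axis, 92 mm above the bench (half-way up the arm)
- swing (a joint): angle of the pressure arm in rad: 0 = home against its stop, the rod exactly over the crystal; it starts at 0.8 to 1.3, swung to the robot's right (-y side), and turns clockwise seen from above to come home. It stays where it is left; pushing it takes about 4 N at 60 mm from the pivot
- swing_end (a point): middle of the pressure arm's round end, half-way up its thickness (92 mm above the bench), 85 mm from the pivot. The arm is an aluminium bar 24 mm wide from the pivot to this end, which is 38 mm across; their tops are 100 mm above the bench, undersides 84 and 82 mm
- knob_grip (a point): middle of the knurled aluminium knob above the arm's end, on its upright axis: a plain cylinder 34 mm across, 26 mm high; at the start its underside is 9 to 13 mm above the arm's top. Clockwise from above lowers knob and the pressure rod under it by 10 mm a turn (1.6 mm per rad). It turns endlessly; running free takes about 0.12 N m
- knob (a joint): how far the knob has slipped on its clutch, rad: 0 while the screw turns with it. Rod foot (13 mm, starting 1.5 to 5 mm above the disc) on the disc: within 0.4 rad the torque reaches 0.20 N m, the clutch slips, a click every 0.524 rad, torque dropping after each; the rod presses 55 N and holds. Pulling up on the knob cuts that by as much, pressing adds: wanted 42 to 75 N. Over 1.9 rad is too much
- flask_a: conical glass flask, 85 mm wide and 144 mm high, leave alone; origin in the middle of its underside
- flask_b: second conical glass flask, the same size, leave alone; origin in the middle of its underside
- jar: amber glass jar with white cap, 58 mm across, 95 mm high, leave alone; origin in the middle of its underside
- beaker: glass beaker 68 mm across, 85 mm high, leave alone; origin in the middle of its underside
- spatula: steel laboratory spatula 175 mm long, 4 mm thick, lying on the bench between tray and spectrometer, leave alone; origin in its middle
Mind the look-alikes: they are no part of the job. What is shaped like the part that bears disc_center but black or red is not meant.

How it is judged:
On the way, in this order (a step that is already met when the one before it is completed fails the run):
1. the disc lies flat on the crystal plate, centred on the crystal within 7 mm, and is let go (horizontal distance between disc_center and crystal below 0.007 m and z of disc_center in the frame of crystal below 0.0055 m and angle between disc_center's own z axis and vertical below 0.08 rad and contact force between the fingers and disc below 0.1 N), for 0.1 s.
2. the pressure arm is home against its stop (value of joint swing below 0.04 rad), for 0.1 s.
3. the clutch has clicked with the rod pressing on the disc (value of joint knob above 0.35 rad and contact force between swing and disc above 42 N), for 0.1 s.
At the end, for the whole second after the job is handed in: The disc lies flat on the crystal plate within 8 mm of the crystal's centre, the pressure arm is home (within 0.04 rad), the clutch has slipped by a click (0.35 rad or more, never over 1.9) and the rod presses on the disc with at least 42 N, the robot having let go (all of step 3 and value of joint swing below 0.04 rad and horizontal distance between disc_center and crystal below 0.008 m and angle between disc_center's own z axis and vertical below 0.08 rad and linear speed of disc below 0.02 m/s); the robot touches nothing.
It fails at once if the clutch is turned past three clicks (over 1.9 rad of slip) (value of joint knob above 1.9 rad).
It fails at once if the rod presses on the disc with more than 75 N (contact force between swing and disc above 75 N).
It fails at once if another sample is moved by more than 15 mm (distance of any of coupon, gasket from where it was at the start of the episode above 0.015 m).
It fails at once if glassware or the spatula is moved by more than 20 mm (distance of any of flask_a, flask_b, jar, beaker, spatula from where it was at the start of the episode above 0.02 m).
It also fails if it takes over 72 s, if anything falls off the work surface, if the arm or the gripper's body presses on something with over 40 N, if the wrist force passes 120 N, or if a joint passes its speed limit or range.

## Robot

A 7-joint arm with a two-finger parallel gripper is mounted at the origin on the work surface. World frame = base frame: x ahead of the robot, y to its left, z up, the work surface at z = 0. Lengths are in m, angles in rad, forces in N, time in s.
With the tool pointing down it reaches from about 0.4 to 0.85 m from the base axis. Payload 4.5 kg.
Tool frame: the origin (TCP) lies midway between the tips of the shut fingers; the grasp point (between the pads) lies 19 mm behind it; x points along the fingers, y is the direction in which the jaws open and shut, and the axes are right-handed (so a half turn about x gives the same grasp; the last joint's range is limited). The gripper opens to 88 mm and grips with 3 to 60 N. Pads are 18 mm wide; open, the fingers measure 123 mm over their backs; the gripper's body (75 mm by 187 mm) begins 45 mm behind the grasp point.
Start: joints at [-1.228, 0.689, -0.195, 1.565, 0.157, 0.902, -0.215], TCP at [0.19, 0.595, 0.239] pointing down, gripper open.
Joint ranges: [-3.01, 3.01], [-0.46, 2.08], [-1.47, 1.51], [0.13, 2.56], [-1, 4.14], [0.04, 2.09], [-2.66, 2.66]. Speed limits (rad/s): [2.57, 2.57, 3.14, 3.14, 3.14, 3.14, 3.14].

## Interface

Orientations are given as a unit quaternion [x, y, z, w].
In Python, from bench import robot gives the robot as it stands.
- The arm moves only by the tool move_arm, never from a script. Its argument "moves" is a list that holds one entry, the list of rows, each a list of 5 numbers: the shift along the tool's x, y, z in m, then the turn about the tool's x in degrees, then the opening, from 0 (shut) to 1 (fully open). In form: [[[x, y, z, turn, jaw], ...]]. A call has exactly 8 rows; each row shifts and turns the pose as measured when the row begins, along the tool's axes as they then stand; what a row does not reach is not made up. A row lasts 1/10 s, in which the tool goes at most 50 mm and 8.59 degrees, less where a joint would pass 70% of its speed; a pose out of reach is approached as far as the arm can. A call with a gripper value outside its range is refused whole. The fingers move at their own pace and stop on an object; "force" is the grip in N (left out, the last holds). Time passes only in rows, so rows that do not move let the fingers close, or fill a call up. It gives the time, the measured TCP pose, the force and the opening at its end, in the units of the state.
- robot.observe(): the state, without advancing time (a new reading comes with each control period).
- robot.camera(name): name is "side" or "top" or "wrist"; returns a dict with "frame" (384x512x3 uint8, red, green, blue), "K" (3x3 intrinsics, pixels), "rvec" (rotation vector, rad) and "tvec" (3), from world to camera coordinates, as OpenCV has them. Camera axes: x right, y down, z forward; pixel columns grow to the right and rows downward; lengths in m; the calibration is good to about 2 mm. A picture is of the moment at which its call begins. There is no depth.
- robot.close_job(): hands the job in, once; it reports no verdict.
Trained networks look in the newest picture that a camera, given by its name, has taken for a name from the list of things; names that differ only in an ending like _2 or _b are one class to them, and where a whole thing is asked for, a point or a joint stands for the part that bears it (a point fixed in the world has none). Each returns a list of dicts, best first, with "score" (0 to 1); they miss things now and then, are a little off and sometimes report something else, mostly with a low value. They report only what shows in the picture. A call takes as long as a camera call. They do not tell look-alikes from the thing itself.
- robot.spot_in(camera, name): "centre" ([column, row] in pixels, amid what is visible of it).
- robot.trace(camera, name): "pixels" (384x512 bool, what is visible of it) and "centre" ([column, row] in pixels, amid what is visible of it).
- robot.mark_of(camera, name): "centre" ([column, row] in pixels: a listed point, or the origin of a listed thing).
The state is a dict: "t": time; "joint_positions": joint angles; "dq": joint speeds; "tau": joint torques, N m; "position": TCP position; "tool_rot": TCP orientation; "ft_force": force on the tool from outside, world axes, zero at the start; "ft_torque": the same for the moment, N m; "opening": finger opening in m.
Only numpy, scipy, OpenCV 4.12 (cv2) and the standard library are available. Lean on these libraries where they do the work, as an engineer would, in place of code of your own. Each camera call takes 0.05 s, during which the arm holds its last target.

## Working session

There is one attempt and no reset: what is moved stays moved. The work goes in short steps, Python scripts to look and compute and a tool call to move; the robot and the scene stay as the last step left them, time stands still between calls to the robot, and variables do not carry over. Pictures are saved under pics/ and viewed, and the job is handed in when it is done.

Besides the shell and the picture viewer there is one more tool, called by a JSON object that holds its "name" and its "arguments", one argument or row to a line. move_arm: Moves the arm, as the interface text tells. Its arguments: {"type":"object","properties":{"moves":{"type":"array"},"force":{"type":"number"}},"required":["moves"]}

```bash
ls; mkdir -p pics; cat > h.py <<'E'
import numpy as np, cv2
from bench import robot
def cam(n,save=None):
    c=robot.camera(n)
    if save: cv2.imwrite(f'pics/{save}.png',cv2.cvtColor(c['frame'],cv2.COLOR_RGB2BGR))
    return c
def ray(c,px):
    R,_=cv2.Rodrigues(np.array(c['rvec'],float)); t=np.array(c['tvec'],float).reshape(3)
    o=-R.T@t; d=R.T@np.linalg.inv(c['K'])@np.array([px[0],px[1],1.]); return o,d
def onz(c,px,z):
    o,d=ray(c,px); return o+d*(z-o[2])/d[2]
def proj(c,p):
    return cv2.projectPoints(np.array(p,float).reshape(-1,1,3),np.array(c['rvec'],float),np.array(c['tvec'],float),np.array(c['K'],float),None)[0].reshape(-1,2)
E
python3 - <<'E'
from h import *
np.set_printoptions(precision=4,suppress=True)
cs={}
for n in ['top','side','wrist']:
    cs[n]=cam(n,n+'0')
    c=cs[n]; print(n,ray(c,(256,192)))
H=dict(disc_center=.009,coupon=.005,gasket=.005,crystal=.05,pivot=.092,swing_end=.092,knob_grip=.124,flask_a=0,jar=0,beaker=0,spatula=0)
for n in ['top','side']:
    for k,z in H.items():
        for m in robot.mark_of(n,k)[:3]: print(n,k,round(m['score'],2),np.round(m['centre'],1),onz(cs[n],m['centre'],z))
print(robot.observe())
E
```

```text
pics
top (array([0.3505, 0.0141, 1.1424]), array([ 0.2016, -0.0113, -0.9795]))
side (array([ 0.408 , -1.0241,  0.701 ]), array([ 0.1241,  0.8591, -0.4966]))
wrist (array([0.1086, 0.6204, 0.3836]), array([ 0.308 , -0.0982, -0.9463]))
top disc_center 0.62 [313.9 241.8] [ 0.4266 -0.1765  0.009 ]
top disc_center 0.54 [352.1 230.3] [ 0.4616 -0.2963  0.009 ]
top disc_center 0.41 [387.6 242.8] [ 0.4227 -0.4037  0.009 ]
top coupon 0.6 [344.  212.6] [ 0.5177 -0.275   0.005 ]
top coupon 0.21 [208.1 196.5] [0.5707 0.1525 0.005 ]
top gasket 0.62 [349.1 255.6] [ 0.3843 -0.2838  0.005 ]
top gasket 0.39 [352.2 229.6] [ 0.4642 -0.2978  0.005 ]
top gasket 0.29 [228.2 211.7] [0.5219 0.0885 0.005 ]
top crystal 0.91 [203.6 225.7] [0.4731 0.1587 0.05  ]
top crystal 0.47 [131.6 253.6] [0.3915 0.3688 0.05  ]
top pivot 0.78 [205.6 194.3] [0.5604 0.1494 0.092 ]
top pivot 0.42 [228.9 209.2] [0.5161 0.0809 0.092 ]
top swing_end 0.69 [227.5 210.5] [0.5123 0.0849 0.092 ]
top knob_grip 0.59 [225.3 207.3] [0.5165 0.089  0.124 ]
top flask_a 0.86 [353.4 147.7] [ 0.7323 -0.318   0.    ]
top flask_a 0.76 [307.1 156.8]
[... 889 characters left out ...]
257.5 286.8] [ 0.5248 -0.2629  0.    ]
side jar 0.63 [230.5 162.4] [0.5181 0.4223 0.    ]
side beaker 0.57 [196.8 167.9] [0.3915 0.3899 0.    ]
side spatula 0.44 [233.6 238.3] [ 0.486  -0.0613  0.    ]
{'t': 1.25, 'joint_positions': array([-1.2282,  0.6891, -0.1946,  1.5653,  0.1573,  0.9025, -0.2151]), 'dq': array([-0.0009, -0.0018, -0.0005,  0.0015, -0.0005, -0.0005,  0.0006]), 'tau': array([ -0.0017, -52.7496,  -1.2666, -15.3742,  -0.0517,  -0.0008,
         0.    ]), 'position': array([0.1899, 0.5955, 0.2387]), 'tool_rot': array([ 0.1087,  0.6987, -0.1087,  0.6987]), 'ft_force': array([0.0756, 0.1062, 0.1894]), 'ft_torque': array([0.0233, 0.0189, 0.0531]), 'opening': 0.08801824662181947}
```

View pictures.

```bash
python3 - <<'E'
import cv2,numpy as np
a=cv2.imread('pics/top0.png');b=cv2.imread('pics/side0.png')
cv2.imwrite('pics/topcrop.png',cv2.resize(a[130:290,100:420],None,fx=2.5,fy=2.5,interpolation=cv2.INTER_CUBIC))
cv2.imwrite('pics/sidecrop.png',cv2.resize(b[130:330,160:400],None,fx=3,fy=3,interpolation=cv2.INTER_CUBIC))
E
```

```text
(no output)
```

View pics/topcrop.png

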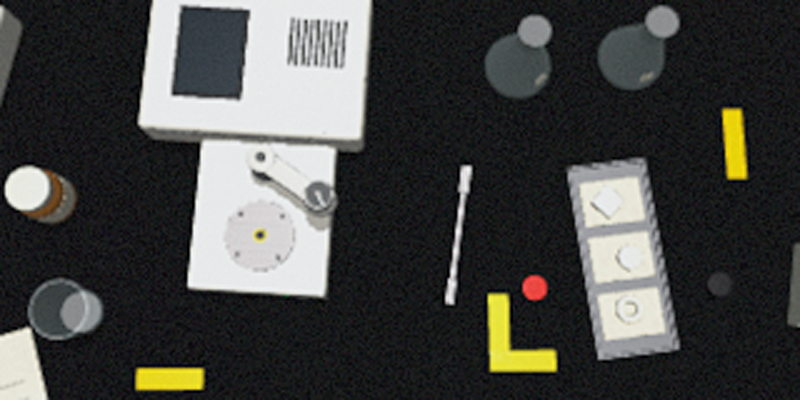

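View pics/sidecrop.png

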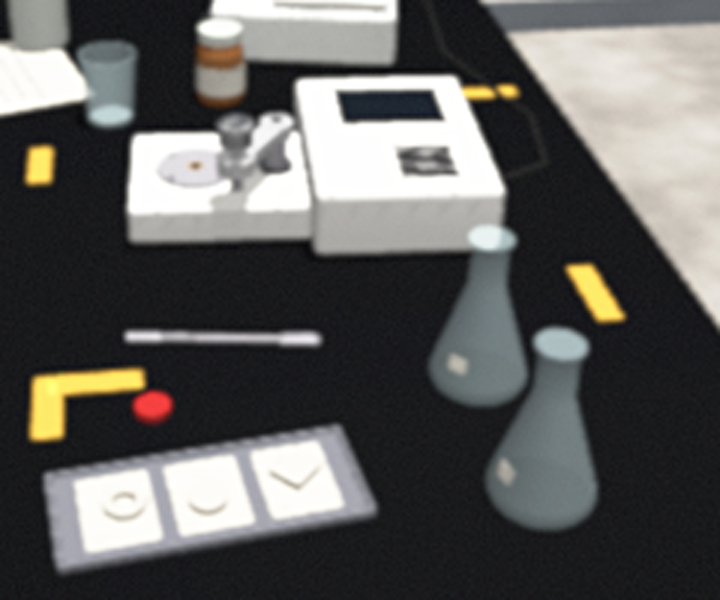

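View pics/top0.png

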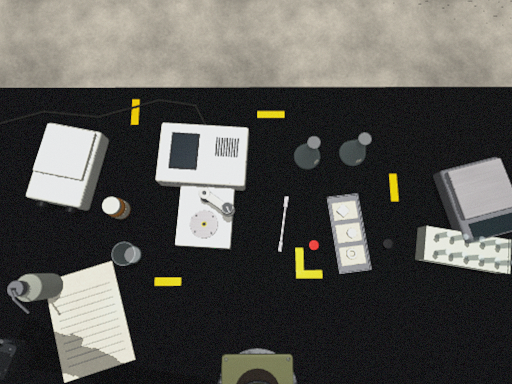

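Disc candidates in top view: red disc (314,242) and black disc (388,243) have the wrong colour. The coupon (344,212) is square and the gasket (349,255) has a hole. The plain round solid at (352,231) is the target, and I'll check it with a wrist close-up.

```bash
cat >> h.py <<'E'
from scipy.spatial.transform import Rotation as Ro
np.set_printoptions(precision=4,suppress=True)
def st():
    s=robot.observe(); R=Ro.from_quat(s['tool_rot']).as_matrix()
    y=R[:,1]; print('t',round(s['t'],2),'pos',s['position'],'yawY',round(np.degrees(np.arctan2(y[1],y[0])),2),'xax',R[:,0],'q',s['joint_positions'],'F',s['ft_force'],'T',s['ft_torque'],'op',round(s['opening'],4)); return s,R
def mv(target,R,p): print('tool shift',R.T@(np.array(target)-p))
E
python3 - <<'E'
from h import *
s,R=st(); print(R)
for p in [(0.42,.3,.24),(.46,-.24,.2)]: mv(p,R,s['position'])
E
```

```text
t 1.25 pos [0.1899 0.5955 0.2387] yawY 72.31 xax [ 0.      0.0001 -1.    ] q [-1.2282  0.6891 -0.1946  1.5653  0.1573  0.9025 -0.2151] F [0.0756 0.1062 0.1894] T [0.0233 0.0189 0.0531] op 0.088
[[ 0.      0.3038  0.9527]
 [ 0.0001  0.9527 -0.3038]
 [-1.      0.0001 -0.    ]]
tool shift [-0.0013 -0.2116  0.309 ]
tool shift [ 0.0387 -0.7139  0.5112]
```

View pics/wrist0.png

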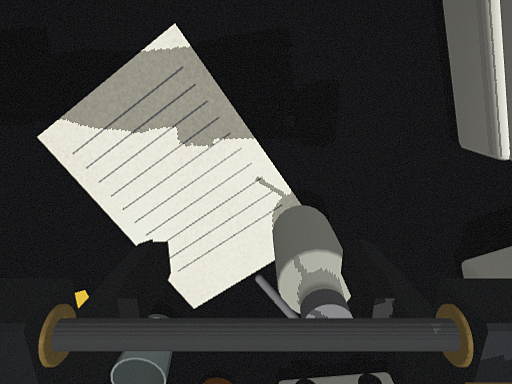

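```bash
python3 - <<'E'
from h import *
c=cam('top'); w=cam('wrist')
for p,z in [((52,287),0),((60,287),0),((15,288),.2),((15,288),.15),((15,288),.25)]: print(p,z,onz(c,p,z))
print(w['tvec'],onz(w,(310,290),0),onz(w,(330,310),.2), onz(w,(300,310),.15))
a=cv2.imread('pics/top0.png');cv2.imwrite('pics/bl.png',cv2.resize(a[240:384,0:160],None,fx=4,fy=4))
E
```

```text
(52, 287) 0 [0.2945 0.6194 0.    ]
(60, 287) 0 [0.2944 0.5953 0.    ]
(15, 288) 0.2 [0.3023 0.6052 0.2   ]
(15, 288) 0.15 [0.2997 0.6365 0.15  ]
(15, 288) 0.25 [0.3049 0.5738 0.25  ]
[-0.6244 -0.0445  0.3913] [0.3946 0.6094 0.    ] [0.2657 0.6243 0.2   ] [0.3003 0.6003 0.15  ]
```

View pics/bl.png

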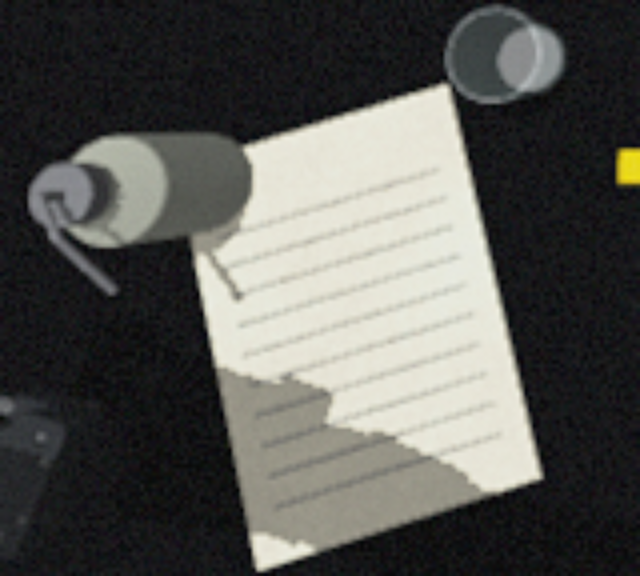

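View pics/side0.png

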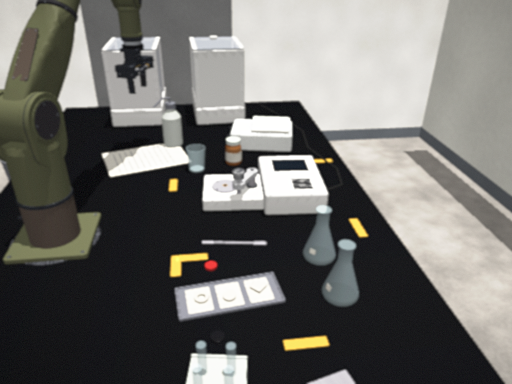

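{"name": "move_arm", "arguments": {
  "moves": [
    [[-0.045,0,0,0,1],[-0.045,0,0,0,1],[0,-0.031,0.038,0,0.6],[0,-0.031,0.038,0,0.6],[0,-0.031,0.038,0,0.6],[0,-0.031,0.038,0,0.6],[0,-0.031,0.038,0,0.6],[0,-0.031,0.038,0,0.6]]
  ]
}}

```text
t: 2.15
position: [0.3502, 0.3511, 0.3314]
tool_rot: [0.106, 0.7, -0.1, 0.699]
ft_force: [0.4, 0.2, -0.1]
opening: 0.053
```

```bash
python3 - <<'E'
from h import *
s,R=st()
mv((.46,.1,.26),R,s['position']);mv((.44,-.28,.2),R,s['position'])
c=cam('top')
for p in [(568,168),(645,158),(598,358),(678,348)]: print(onz(c,(p[0]/2.5+100,p[1]/2.5+130),.008))
E
```

```text
t 2.15 pos [0.3502 0.3511 0.3314] yawY 73.21 xax [-0.001   0.0081 -1.    ] q [-0.7259  0.4029 -0.2212  1.8177  0.1007  0.9264  0.2877] F [ 0.4316  0.2046 -0.1499] T [ 0.0534 -0.0793  0.0476] op 0.053
tool shift [ 0.0693 -0.2092  0.1779]
tool shift [ 0.1262 -0.5792  0.2687]
[ 0.5665 -0.2236  0.008 ]
[ 0.5791 -0.3217  0.008 ]
[ 0.3316 -0.2501  0.008 ]
[ 0.3431 -0.3481  0.008 ]
```

{"name": "move_arm", "arguments": {
  "moves": [
    [[0,-0.035,0.03,0,0.6],[0,-0.035,0.03,0,0.6],[0,-0.035,0.03,0,0.6],[0,-0.035,0.03,0,0.6],[0,-0.035,0.03,0,0.6],[0,-0.035,0.03,0,0.6],[0,-0.047,0.014,0,0.6],[0,-0.047,0.014,0,0.6]]
  ]
}}

```text
t: 3.0
position: [0.4656, -0.0087, 0.3319]
tool_rot: [0.108, 0.696, -0.103, 0.702]
ft_force: [0.9, -0.2, 0.4]
opening: 0.0529
```

```bash
python3 - <<'E'
from h import *
s,R=st()
mv((.43,-.27,.25),R,s['position'])
E
```

```text
t 3.0 pos [ 0.4656 -0.0087  0.3319] yawY 72.82 xax [ 0.0096  0.0067 -0.9999] q [ 0.0307  0.3528 -0.1509  1.9008  0.0601  0.8823  1.1221] F [ 0.8635 -0.2313  0.4353] T [-0.0097 -0.0293 -0.0156] op 0.0529
tool shift [ 0.0798 -0.2609  0.0426]
```

{"name": "move_arm", "arguments": {
  "moves": [
    [[0.01,-0.044,0.007,0,0.6],[0.01,-0.044,0.007,0,0.6],[0.01,-0.044,0.007,0,0.6],[0.01,-0.044,0.007,0,0.6],[0.01,-0.044,0.007,0,0.6],[0.01,-0.044,0.007,-8,0.6],[0,0,0,-8,0.6],[0,0,0,-8,0.6]]
  ]
}}

```text
t: 3.8
position: [0.4264, -0.2916, 0.2686]
tool_rot: [-0.042, 0.7, 0.042, 0.711]
ft_force: [0.4, 0.8, 0.8]
opening: 0.0527
```

```bash
python3 - <<'E'
from h import *
s,R=st()
c=cam('wrist','wrist1')
for k in ['disc_center','coupon','gasket']:
  for m in robot.mark_of('wrist',k)[:3]: print(k,round(m['score'],2),m['centre'],onz(c,m['centre'],.009))
for m in robot.trace('wrist','disc_center')[:3]: 
    p=np.argwhere(m['pixels']).astype(float); print(m['score'],m['centre'],len(p),onz(c,p.mean(0)[::-1],.011), p.min(0),p.max(0))
E
```

```text
t 3.8 pos [ 0.4264 -0.2916  0.2686] yawY 96.84 xax [ 0.0159  0.0018 -0.9999] q [ 0.6686  0.5058 -0.2358  1.8617  0.1494  0.778   2.0463] F [0.423  0.7698 0.7519] T [0.0344 0.0079 0.0293] op 0.0527
disc_center 0.93 [345.4, 154.8] [ 0.4202 -0.1781  0.009 ]
disc_center 0.74 [250.3, 170.1] [ 0.4546 -0.2956  0.009 ]
disc_center 0.67 [257.7, 121.2] [ 0.3918 -0.2936  0.009 ]
coupon 0.96 [265.4, 220.3] [ 0.5227 -0.2671  0.009 ]
gasket 0.75 [258.8, 119.1] [ 0.3891 -0.2926  0.009 ]
0.81 [345.9, 154.1] 445 [ 0.4153 -0.179   0.011 ] [139. 335.] [163. 357.]
0.69 [251.8, 170.5] 438 [ 0.4535 -0.2962  0.011 ] [158. 239.] [181. 261.]
0.56 [165.3, 131.8] 462 [ 0.4193 -0.4049  0.011 ] [121. 154.] [145. 177.]
```

View pics/wrist1.png

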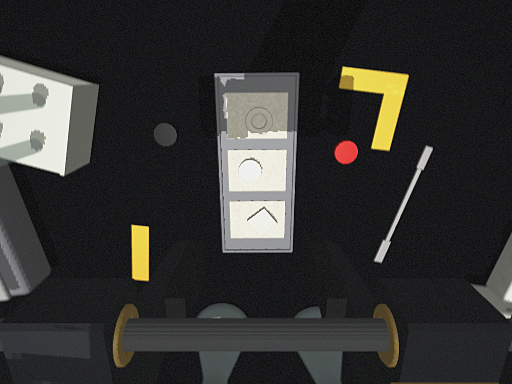

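```bash
python3 - <<'E'
from h import *
c=cam('top','top1'); s,R=st()
for m in robot.trace('top','disc_center')[:4]: 
    p=np.argwhere(m['pixels']).astype(float); print(m['score'],m['centre'],len(p),onz(c,p.mean(0)[::-1],.011), p.min(0),p.max(0))
w=cam('wrist'); o,d=ray(w,(256,192)); print(o-s['position'],o,d, R.T@(o-s['position']))
for dz in (0,.02,.05,.1,.2): print(proj(w,s['position']-[0,0,dz]))
f=w['frame']; cv2.imwrite('pics/w1c.png',cv2.resize(f[90:250,200:310,::-1],None,fx=4,fy=3.6,interpolation=cv2.INTER_CUBIC))
E
```

```text
t 4.1 pos [ 0.4271 -0.2897  0.2692] yawY 96.6 xax [ 0.0165  0.0017 -0.9999] q [ 0.6641  0.5041 -0.2342  1.8627  0.1478  0.7778  2.0399] F [-0.5129 -0.5617 -1.1009] T [0.082  0.0329 0.0027] op 0.053
0.42 [116.2, 208.4] 511 [0.5342 0.4399 0.011 ] [197. 102.] [220. 129.]
[-0.087  -0.0106  0.1442] [ 0.3401 -0.3003  0.4134] [ 0.3363  0.0401 -0.9409] [-0.1457 -0.0005 -0.0853]
[[256.5681 258.0201]]
[[256.4776 239.3503]]
[[256.3718 217.5399]]
[[256.2466 191.7235]]
[[256.0962 160.6858]]
```

View pics/w1c.png

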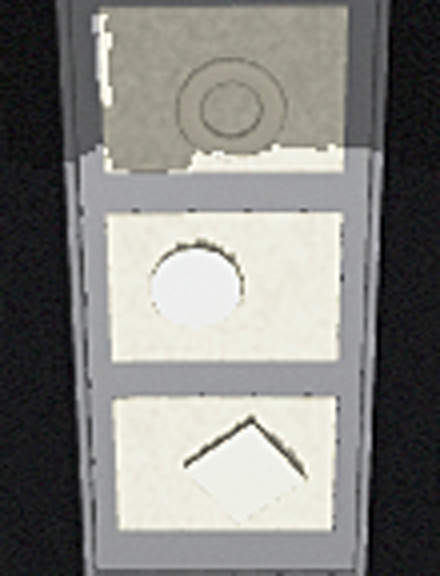

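```bash
python3 - <<'E'
from h import *
w=cam('wrist'); s,R=st()
p=onz(w,(249.5,169.8),.013); print(p)
mv((p[0],p[1],.10),R,s['position'])
E
```

```text
t 4.25 pos [ 0.4271 -0.2899  0.2691] yawY 96.66 xax [ 0.0164  0.0014 -0.9999] q [ 0.6642  0.5041 -0.2342  1.8627  0.1482  0.7777  2.041 ] F [-0.0177 -0.2739 -0.2699] T [0.0604 0.0385 0.0169] op 0.0529
[ 0.4541 -0.2951  0.013 ]
tool shift [ 0.1696 -0.0082  0.0235]
```

{"name": "move_arm", "arguments": {
  "moves": [
    [[0.034,-0.0017,0.0047,0,0.45],[0.034,-0.0017,0.0047,0,0.45],[0.034,-0.0017,0.0047,0,0.45],[0.034,-0.0017,0.0047,0,0.45],[0.034,-0.0017,0.0047,0,0.45],[0,0,0,0,0.45],[0,0,0,0,0.45],[0,0,0,0,0.45]]
  ]
}}

```text
t: 5.05
position: [0.4607, -0.2956, 0.0987]
tool_rot: [-0.043, 0.697, 0.039, 0.715]
ft_force: [0.8, 0.3, 0.3]
opening: 0.0394
```

```bash
python3 - <<'E'
from h import *
w=cam('wrist','w2'); s,R=st()
for m in robot.trace('wrist','disc_center')[:4]: 
    p=np.argwhere(m['pixels']).astype(float); mid=(p.min(0)+p.max(0))/2; print(m['score'],m['centre'],len(p),onz(w,mid[::-1],.013),mid, p.min(0),p.max(0))
print(proj(w,s['position']))
E
```

```text
t 5.1 pos [ 0.461  -0.2958  0.0991] yawY 96.6 xax [ 0.0262 -0.0053 -0.9996] q [ 0.5758  0.7943 -0.1418  1.9379  0.2431  0.3992  1.94  ] F [ 0.7724 -0.2587  0.0169] T [ 0.0499  0.0306 -0.0289] op 0.0396
0.8 [257.7, 189.2] 1226 [ 0.4529 -0.2966  0.013 ] [187.5 257. ] [168. 238.] [207. 276.]
0.77 [421.2, 159.2] 1344 [ 0.4155 -0.1821  0.013 ] [156.5 421. ] [137. 399.] [176. 443.]
0.65 [109.4, 126.9] 1407 [ 0.4194 -0.403   0.013 ] [126. 112.] [106.  91.] [146. 133.]
[[256.0147 259.013 ]]
```

View pics/w2.png

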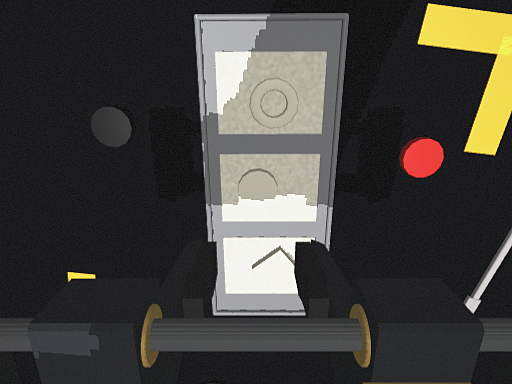

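```bash
python3 - <<'E'
from h import *
s,R=st()
mv((.4535,-.2965,.03),R,s['position']); mv((.4535,-.2965,.0085),R,s['position'])
E
```

```text
t 5.15 pos [ 0.4611 -0.296   0.0992] yawY 96.59 xax [ 0.0266 -0.0056 -0.9996] q [ 0.576   0.7941 -0.1417  1.9379  0.2432  0.3989  1.9401] F [ 0.6693 -0.2999  0.9429] T [-0.0021  0.0502 -0.0147] op 0.0397
tool shift [ 0.0689  0.001  -0.0094]
tool shift [ 0.0904  0.0012 -0.0099]
```

{"name": "move_arm", "arguments": {
  "moves": [
    [[0.018,0,-0.0025,0,0.45],[0.018,0,-0.0025,0,0.45],[0.018,0,-0.0025,0,0.45],[0.014,0,-0.002,0,0.45],[0,0,0,0,0.45],[0,0,0,0,0.45],[0,0,0,0,0.45],[0,0,0,0,0.45]]
  ]
}}

```text
t: 5.95
position: [0.4596, -0.3025, 0.0408]
tool_rot: [-0.046, 0.69, 0.033, 0.721]
ft_force: [0.1, 0.7, -0.0]
opening: 0.0398
```

```bash
python3 - <<'E'
from h import *
w=cam('wrist','w3'); s,R=st()
for m in robot.trace('wrist','disc_center')[:4]: 
    p=np.argwhere(m['pixels']).astype(float); mid=(p.min(0)+p.max(0))/2; print(m['score'],m['centre'],len(p),onz(w,mid[::-1],.013),mid, p.min(0),p.max(0))
p=(.4535,-.2965,.0085); mv(p,R,s['position']); print(proj(w,s['position']))
E
```

```text
t 6.0 pos [ 0.4597 -0.3026  0.0408] yawY 96.4 xax [ 0.0452 -0.0162 -0.9988] q [ 0.5574  0.8957 -0.0914  1.9691  0.2719  0.2397  1.9218] F [-0.8898  0.4307  0.183 ] T [ 0.0601  0.0325 -0.0029] op 0.0396
0.93 [270.8, 222.0] 1950 [ 0.4522 -0.2957  0.013 ] [222.  270.5] [198. 246.] [246. 295.]
0.92 [481.2, 185.4] 2318 [ 0.4149 -0.1838  0.013 ] [183.5 482.5] [159. 454.] [208. 511.]
0.87 [83.2, 143.3] 2439 [ 0.418  -0.4016  0.013 ] [143.5  82.5] [117.  54.] [170. 111.]
0.18 [287.7, 305.8] 780 [ 0.5098 -0.2801  0.013 ] [304. 283.] [290. 261.] [318. 305.]
tool shift [ 0.0319  0.0074 -0.0069]
[[256.4735 258.1996]]
```

View pics/w3.png

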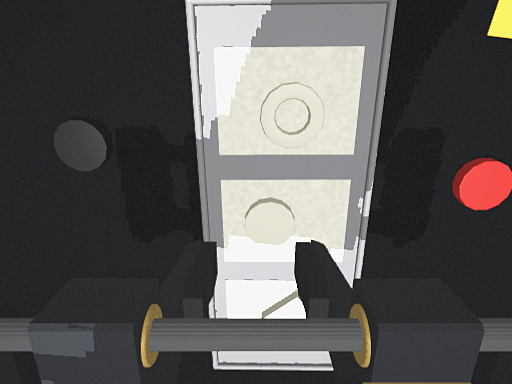

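{"name": "move_arm", "arguments": {
  "moves": [
    [[0.002,0.004,-0.004,0,0.45],[0.004,0.003,-0.003,0,0.45],[0.005,0,0,0,0.45],[0.005,0,0,0,0.45],[0,0,0,0,0.45],[0,0,0,0,0.45],[0,0,0,0,0.45],[0,0,0,0,0.45]]
  ]
}}

```text
t: 6.85
position: [0.4519, -0.2957, 0.0226]
tool_rot: [-0.046, 0.69, 0.033, 0.721]
ft_force: [-0.3, -0.8, 0.5]
opening: 0.0393
```

```bash
python3 - <<'E'
from h import *
s,R=st()
p=(.453,-.2963,.0085); mv(p,R,s['position'])
E
```

```text
t 6.85 pos [ 0.4519 -0.2957  0.0226] yawY 96.42 xax [ 0.0445 -0.0157 -0.9989] q [ 0.5404  0.925  -0.0697  2.0007  0.2765  0.1769  1.9117] F [-0.3471 -0.8293  0.507 ] T [-0.0009  0.0339  0.0194] op 0.0393
tool shift [ 0.0141 -0.0004  0.0004]
```

Now descend slowly and close.

{"name": "move_arm", "arguments": {
  "moves": [
    [[0.004,0,0,0,0.45],[0.004,0,0,0,0.45],[0.004,0,0,0,0.45],[0.002,0,0,0,0.45],[0,0,0,0,0.45],[0,0,0,0,0.45],[0,0,0,0,0.45],[0,0,0,0,0.45]]
  ]
}}

```text
t: 7.65
position: [0.4528, -0.2962, 0.0075]
tool_rot: [-0.046, 0.69, 0.033, 0.721]
ft_force: [-0.2, -0.2, -0.6]
opening: 0.0398
```

```bash
python3 - <<'E'
from h import *
w=cam('wrist','w4');s,R=st()
p=(.453,-.2963,.0085); mv(p,R,s['position'])
E
```

```text
t 7.7 pos [ 0.4528 -0.2962  0.0075] yawY 96.41 xax [ 0.045  -0.016  -0.9989] q [ 0.5342  0.9543 -0.0593  1.9981  0.2792  0.1485  1.9087] F [ 0.1068 -0.189   0.1849] T [0.006  0.0419 0.0179] op 0.0396
tool shift [-0.001  -0.0001  0.0002]
```

View pics/w4.png

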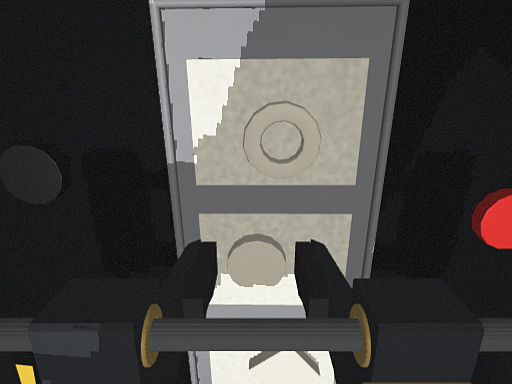

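The disc (257,262) is centred between the fingers (215 and 298). Closing and lifting.

{"name": "move_arm", "arguments": {
  "moves": [
    [[0,0,0,0,0.25],[0,0,0,0,0.2],[0,0,0,0,0.2],[0,0,0,0,0.2],[0,0,0,0,0.2],[-0.005,0,0,0,0.2],[-0.015,0,0,0,0.2],[-0.03,0,0,0,0.2]]
  ],
  "force": 15
}}

```text
t: 8.5
position: [0.4488, -0.2942, 0.0571]
tool_rot: [-0.045, 0.692, 0.034, 0.72]
ft_force: [0.4, 0.3, 0.1]
opening: 0.0296
```

```bash
python3 - <<'E'
from h import *
w=cam('wrist','w5');s,R=st()
mv((.46,-.1,.2),R,s['position']);mv((.44,.13,.2),R,s['position'])
E
```

```text
t 8.55 pos [ 0.4505 -0.2957  0.062 ] yawY 96.41 xax [ 0.0456 -0.0171 -0.9988] q [ 0.5585  0.8499 -0.0982  2.0002  0.2695  0.2544  1.9188] F [ 0.0795 -0.297   2.7743] T [ 0.0108  0.1039 -0.0434] op 0.0295
tool shift [-0.1407  0.1903  0.0374]
tool shift [-0.1456  0.421   0.0434]
```

View pics/w5.png

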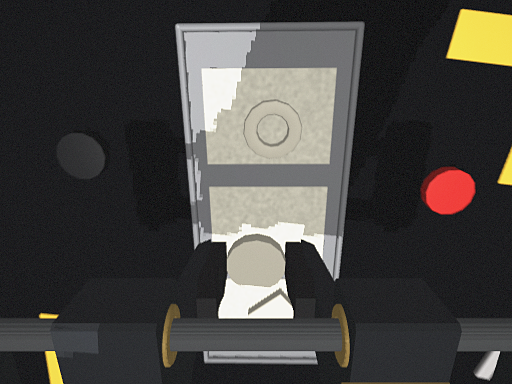

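{"name": "move_arm", "arguments": {
  "moves": [
    [[-0.045,0.01,0,0,0.2],[-0.045,0.015,0.003,0,0.2],[-0.04,0.02,0.004,0,0.2],[-0.015,0.045,0.004,0,0.2],[0,0.048,0.004,0,0.2],[0,0.048,0.004,0,0.2],[0,0.048,0.004,0,0.2],[0,0.048,0.004,0,0.2]]
  ]
}}

```text
t: 9.35
position: [0.4418, -0.0099, 0.2142]
tool_rot: [-0.042, 0.685, 0.024, 0.727]
ft_force: [1.5, 0.3, -0.8]
opening: 0.0296
```

```bash
python3 - <<'E'
from h import *
s,R=st()
mv((.43,.09,.21),R,s['position'])
E
```

```text
t 9.35 pos [ 0.4418 -0.0099  0.2142] yawY 95.26 xax [ 0.0597 -0.0226 -0.998 ] q [-0.0541  0.4823 -0.0729  2.1797  0.1527  0.4283  1.4083] F [ 1.5049  0.2967 -0.8149] T [ 0.0551 -0.0083  0.0186] op 0.0296
tool shift [ 0.0012  0.1006 -0.0026]
```

{"name": "move_arm", "arguments": {
  "moves": [
    [[0,0.02,0,8,0.2],[0,0.02,0,8,0.2],[0,0.02,0,8,0.2],[0,0.02,0,8,0.2],[0,0.01,0,8,0.2],[0,0,0,8,0.2],[0,0,0,0,0.2],[0,0,0,0,0.2]]
  ]
}}

```text
t: 10.15
position: [0.4531, 0.0918, 0.2209]
tool_rot: [0.266, 0.633, -0.256, 0.68]
ft_force: [-0.3, -1.2, 0.2]
opening: 0.0296
```

```bash
python3 - <<'E'
from h import *
s,R=st()
mv((.475,.152,.1),R,s['position'])
w=cam('wrist','w6')
for k in ['crystal','pivot','knob_grip','swing_end']:
  for m in robot.mark_of('wrist',k)[:2]: print(k,round(m['score'],2),m['centre'],onz(w,m['centre'],dict(crystal=.05,pivot=.092,knob_grip=.124,swing_end=.092)[k]))
E
```

```text
t 10.15 pos [0.4531 0.0918 0.2209] yawY 46.68 xax [ 0.0676 -0.0115 -0.9976] q [-0.4603  0.5007  0.2082  2.1295 -0.1563  0.4633  0.6714] F [-0.2684 -1.2458  0.2086] T [-0.0492  0.1031  0.021 ] op 0.0296
tool shift [ 0.1214  0.0541 -0.0323]
crystal 0.63 [319.1, 135.0] [0.4814 0.1586 0.05  ]
pivot 0.82 [376.0, 215.0] [0.5641 0.1487 0.092 ]
knob_grip 0.95 [292.3, 242.3] [0.5132 0.0825 0.124 ]
knob_grip 0.42 [254.8, 261.1] [0.5044 0.047  0.124 ]
swing_end 0.92 [288.8, 226.2] [0.5154 0.0823 0.092 ]
swing_end 0.5 [292.5, 242.7] [0.5314 0.0731 0.092 ]
```

View pics/w6.png

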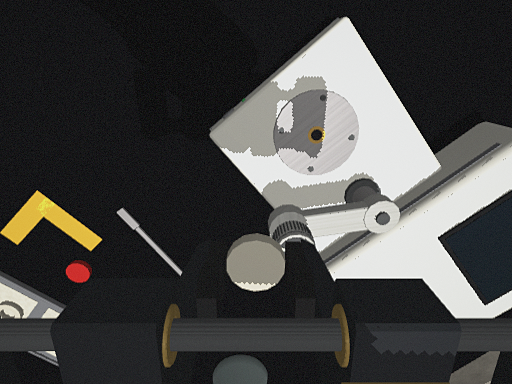

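```bash
python3 - <<'E'
from h import *
w=cam('wrist'); s,R=st()
f=w['frame']; g=cv2.cvtColor(f,cv2.COLOR_RGB2HSV)
def ring(f,lo):
    g=cv2.cvtColor(f,cv2.COLOR_RGB2HSV)
    m=((g[...,0]>8)&(g[...,0]<32)&(g[...,1]>110)); m[:lo[1]]=0;m[lo[3]:]=0;m[:,:lo[0]]=0;m[:,lo[2]:]=0
    p=np.argwhere(m); return p.min(0)[::-1],p.max(0)[::-1],p.mean(0)[::-1],len(p)
a,b,mn,n=ring(f,(295,115,340,155)); print(a,b,mn,n, onz(w,(a+b)/2,.05),onz(w,mn,.05))
t=cam('top','top2'); a,b,mn,n=ring(t['frame'],(195,215,215,235)); print(a,b,mn,n,onz(t,(a+b)/2,.05),onz(t,mn,.05))
for k,z in dict(crystal=.05,pivot=.092,swing_end=.092,knob_grip=.124).items():
  for m in robot.mark_of('top',k)[:1]: print(k,m['score'],onz(t,m['centre'],z))
cv2.imwrite('pics/w7.png',cv2.resize(f[80:260,240:420,::-1],None,fx=3.3,fy=3.3,interpolation=cv2.INTER_CUBIC))
E
```

```text
t 10.45 pos [0.4533 0.0913 0.2203] yawY 46.49 xax [ 0.0669 -0.0119 -0.9977] q [-0.4594  0.5021  0.2085  2.1294 -0.157   0.4629  0.6699] F [-0.1914  0.166  -0.7777] T [-0.0441  0.1379  0.0136] op 0.0297
[309 126] [324 142] [316.4351 133.6183] 131 [0.479  0.1568 0.05  ] [0.4786 0.157  0.05  ]Traceback (most recent call last):
  File "<stdin>", line 9, in <module>
  File "<stdin>", line 7, in ring
    return umr_minimum(a, axis, None, out, keepdims, initial, where)
ValueError: zero-size array to reduction operation minimum which has no identity
```

{"name": "move_arm", "arguments": {
  "moves": [
    [[0,0.016,-0.006,0,0.2],[0,0.016,-0.006,0,0.2],[0,0.016,-0.006,0,0.2],[0,0.008,-0.004,0,0.2],[0.02,0,0,0,0.2],[0.02,0,0,0,0.2],[0.02,0,0,0,0.2],[0,0,0,0,0.2]]
  ]
}}

```text
t: 11.3
position: [0.4822, 0.1506, 0.1595]
tool_rot: [0.267, 0.633, -0.256, 0.68]
ft_force: [0.3, 0.3, -0.4]
opening: 0.0295
```

```bash
cat >> h.py <<'E'
def ring(f,lo):
    g=cv2.cvtColor(f,cv2.COLOR_RGB2HSV)
    m=((g[...,0]>8)&(g[...,0]<32)&(g[...,1]>110)); m[:lo[1]]=0;m[lo[3]:]=0;m[:,:lo[0]]=0;m[:,lo[2]:]=0
    p=np.argwhere(m)
    if len(p)==0: return None
    return p.min(0)[::-1],p.max(0)[::-1],p.mean(0)[::-1],len(p)
E
python3 - <<'E'
from h import *
w=cam('wrist','w8'); s,R=st()
for m in robot.mark_of('wrist','crystal')[:1]:
  c=m['centre']; print(m['score'],c,onz(w,c,.05)); r=ring(w['frame'],[int(c[0]-30),int(c[1]-30),int(c[0]+30),int(c[1]+30)]); print(r); 
  if r: print(onz(w,r[2],.05),onz(w,(r[0]+r[1])/2,.05))
t=cam('top','top2'); print(onz(t,(204,224),.05))
mv((.4785,.157,.08),R,s['position'])
E
```

```text
t 11.35 pos [0.4828 0.1508 0.1605] yawY 46.64 xax [ 0.0697 -0.0105 -0.9975] q [-0.5301  0.6521  0.1792  2.0691 -0.1984  0.3741  0.6053] F [-0.7718  0.9063  0.3021] T [ 0.0374  0.0617 -0.0158] op 0.0294
0.73 [255.6, 175.8] [0.4808 0.1572 0.05  ]
(array([244, 165]), array([264, 183]), array([253.883 , 174.0479]), 188)
[0.4787 0.1572 0.05  ] [0.4787 0.1573 0.05  ]
[0.4782 0.1577 0.05  ]
tool shift [ 0.08   -0.0016 -0.012 ]
```

View pics/w8.png

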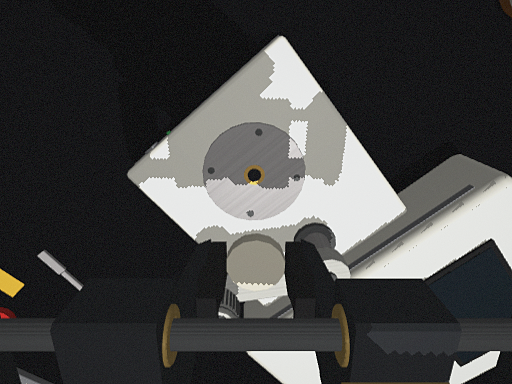

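```bash
python3 - <<'E'
import cv2
a=cv2.imread('pics/top2.png');cv2.imwrite('pics/top2c.png',cv2.resize(a[170:270,150:270],None,fx=6,fy=6,interpolation=cv2.INTER_CUBIC))
E
```

```text
(no output)
```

View pics/top2c.png

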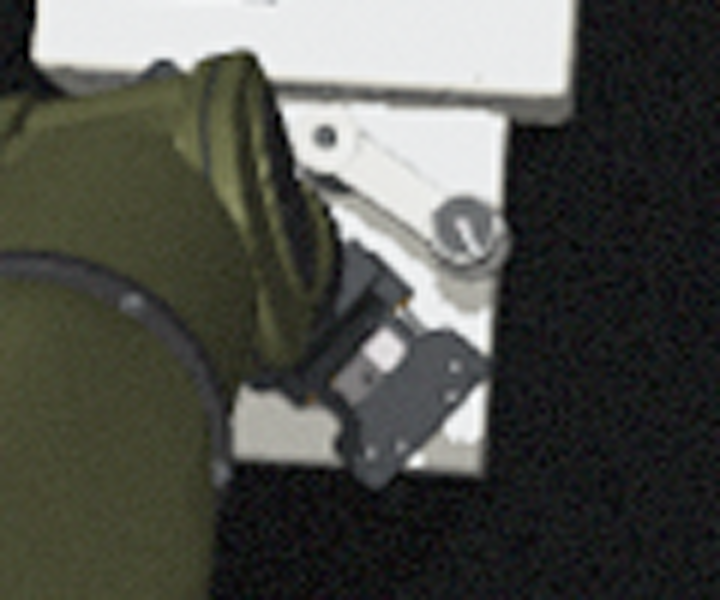

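{"name": "move_arm", "arguments": {
  "moves": [
    [[0.012,0,-0.002,0,0.2],[0.012,0,-0.002,0,0.2],[0.012,0,-0.002,0,0.2],[0.012,0,-0.002,0,0.2],[0.012,0,-0.002,0,0.2],[0.01,0,-0.001,0,0.2],[0,0,0,0,0.2],[0,0,0,0,0.2]]
  ]
}}

```text
t: 12.25
position: [0.4873, 0.1599, 0.0979]
tool_rot: [0.272, 0.626, -0.251, 0.686]
ft_force: [0.3, -0.5, -0.3]
opening: 0.0294
```

```bash
python3 - <<'E'
from h import *
w=cam('wrist','w9'); s,R=st()
c=proj(w,(.4785,.1573,.05))[0]; print(c); r=ring(w['frame'],[int(c[0]-30),int(c[1]-30),int(c[0]+30),int(c[1]+30)]); print(r)
if r: print(onz(w,(r[0]+r[1])/2,.05))
for m in robot.trace('wrist','disc_center')[:2]: 
    p=np.argwhere(m['pixels']).astype(float); mid=(p.min(0)+p.max(0))/2; d=onz(w,mid[::-1],s['position'][2]+.0055); print(m['score'],m['centre'],mid,len(p),d,d-s['position'])
mv((.4785,.1573,.054),R,s['position'])
E
```

```text
t 12.3 pos [0.4874 0.1599 0.098 ] yawY 46.61 xax [ 0.0889 -0.004  -0.996 ] q [-0.5069  0.7695  0.121   2.1051 -0.2276  0.1958  0.6101] F [ 0.2059  0.5001 -0.4506] T [-0.0202  0.1033 -0.013 ] op 0.03
[239.5815 208.6139]
(array([227, 198]), array([252, 221]), array([239.4774, 208.9477]), 287)
[0.4789 0.1568 0.05  ]
0.68 [256.8, 263.7] [262.  255.5] 2785 [0.486  0.1599 0.1035] [-0.0014  0.      0.0055]
tool shift [ 0.0431 -0.0105 -0.0076]
```

View pics/w9.png

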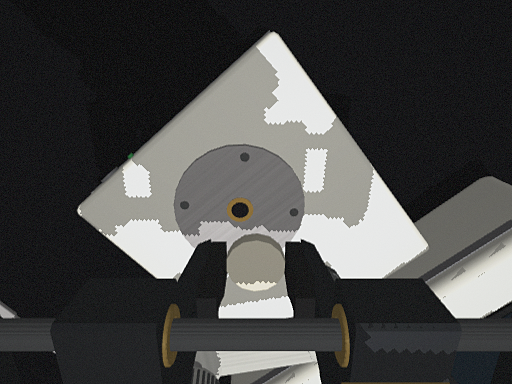

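{"name": "move_arm", "arguments": {
  "moves": [
    [[0.004,-0.004,-0.003,0,0.2],[0.005,-0.004,-0.003,0,0.2],[0.005,-0.002,-0.0015,0,0.2],[0.005,0,0,0,0.2],[0.005,0,0,0,0.2],[0.004,0,0,0,0.2],[0,0,0,0,0.2],[0,0,0,0,0.2]]
  ]
}}

```text
t: 13.15
position: [0.477, 0.1574, 0.067]
tool_rot: [0.272, 0.626, -0.251, 0.686]
ft_force: [-0.2, 0.6, 0.0]
opening: 0.0296
```

```bash
python3 - <<'E'
from h import *
w=cam('wrist','w10'); s,R=st()
mv((.479,.157,.0545),R,s['position'])
c=proj(w,(.4787,.157,.05))[0]; print(c)
E
```

```text
t 13.2 pos [0.477  0.1574 0.0671] yawY 46.6 xax [ 0.0898 -0.0037 -0.996 ] q [-0.4901  0.825   0.0862  2.1469 -0.2377  0.0941  0.613 ] F [-0.2615 -0.0337 -0.4937] T [-0.0662  0.0516  0.0415] op 0.0295
tool shift [0.0127 0.0003 0.0008]
[256.262  241.9616]
```

View pics/w10.png

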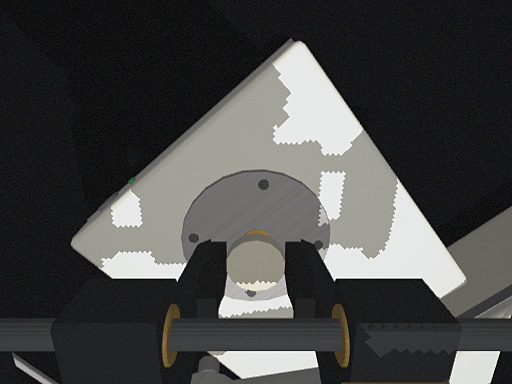

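{"name": "move_arm", "arguments": {
  "moves": [
    [[0.003,0,0,0,0.2],[0.003,0,0.0004,0,0.2],[0.002,0,0.0004,0,0.2],[0,0,0,0,0.2],[0,0,0,0,0.2],[0,0,0,0,0.2],[0,0,0,0,0.2],[0,0,0,0,0.2]]
  ]
}}

```text
t: 14.0
position: [0.479, 0.1569, 0.0591]
tool_rot: [0.273, 0.626, -0.251, 0.686]
ft_force: [-0.3, -0.6, -0.5]
opening: 0.0299
```

```bash
python3 - <<'E'
from h import *
s,R=st()
mv((.479,.157,.0545),R,s['position'])
E
```

```text
t 14.0 pos [0.479  0.1569 0.0591] yawY 46.6 xax [ 0.0912 -0.0032 -0.9958] q [-0.4835  0.8419  0.0796  2.1451 -0.2387  0.0768  0.6156] F [-0.3289 -0.5586 -0.4753] T [-0.0379  0.0905  0.0405] op 0.0299
tool shift [ 0.0046 -0.0002 -0.0003]
```

{"name": "move_arm", "arguments": {
  "moves": [
    [[0.002,0,0,0,0.2],[0.0015,0,0,0,0.2],[0.001,0,0,0,0.2],[0.0005,0,0,0,0.2],[0,0,0,0,0.2],[0,0,0,0,0.2],[0,0,0,0,0.2],[0,0,0,0,0.2]]
  ]
}}

```text
t: 14.8
position: [0.4796, 0.157, 0.0537]
tool_rot: [0.273, 0.626, -0.251, 0.686]
ft_force: [-0.4, 0.5, -0.3]
opening: 0.0295
```

```bash
python3 - <<'E'
from h import *
w=cam('wrist','w11'); s,R=st(); c=cam('side','s1')
mv((.479,.157,.0535),R,s['position'])
c=cv2.imread('pics/s1.png');cv2.imwrite('pics/s1c.png',cv2.resize(c[120:240,180:320],None,fx=5,fy=5,interpolation=cv2.INTER_CUBIC))
E
```

```text
t 14.85 pos [0.4795 0.157  0.0537] yawY 46.6 xax [ 0.0913 -0.0032 -0.9958] q [-0.4805  0.8529  0.0755  2.1447 -0.2406  0.0655  0.6176] F [ 0.3419 -0.2156 -0.3059] T [-0.039   0.0931  0.0277] op 0.0295
tool shift [ 0.0002 -0.0003 -0.0004]
```

View pics/s1c.png

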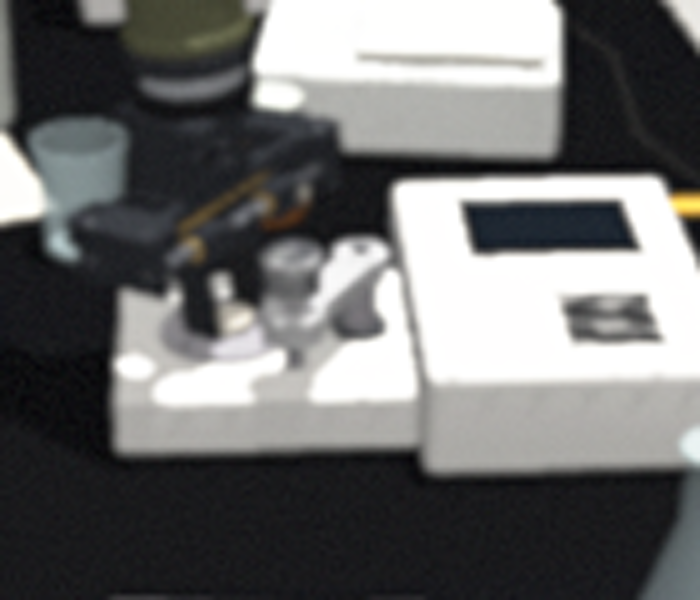

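{"name": "move_arm", "arguments": {
  "moves": [
    [[0.0004,0,0,0,0.2],[0,0,0,0,0.36],[0,0,0,0,0.4],[0,0,0,0,0.45],[0,0,0,0,0.45],[-0.01,0,0,0,0.45],[-0.02,0,0,0,0.45],[-0.03,0,0,0,0.45]]
  ]
}}

```text
t: 15.7
position: [0.4722, 0.1564, 0.1127]
tool_rot: [0.271, 0.627, -0.253, 0.685]
ft_force: [0.5, -0.4, -0.0]
opening: 0.0394
```

```bash
python3 - <<'E'
from h import *
w=cam('wrist','w12'); s,R=st()
for m in robot.trace('wrist','disc_center')[:2]: 
    p=np.argwhere(m['pixels']).astype(float); mid=(p.min(0)+p.max(0))/2; d=onz(w,mid[::-1],.058); print(m['score'],m['centre'],mid,len(p),d)
E
```

```text
t 15.75 pos [0.4736 0.1569 0.117 ] yawY 46.56 xax [ 0.0909 -0.0029 -0.9959] q [-0.5215  0.7239  0.1328  2.1381 -0.2333  0.2076  0.6118] F [-0.3735  0.3318  3.3594] T [0.0303 0.0674 0.0173] op 0.0393
0.81 [259.9, 216.7] [216. 259.] 1491 [0.4786 0.1569 0.058 ]
```

View pics/w12.png

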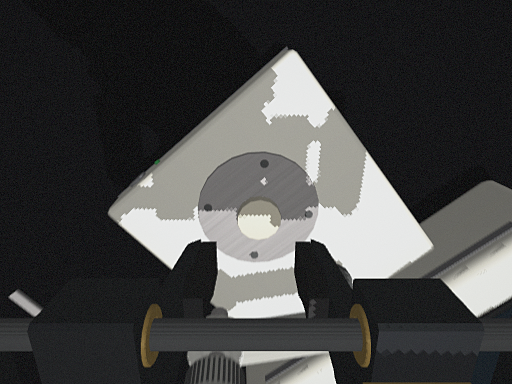

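{"name": "move_arm", "arguments": {
  "moves": [
    [[-0.03,0,0,0,0.5],[-0.03,0,0,-8.5,0.5],[-0.005,0,0,-8.5,0.5],[0,0,0,-8.5,0.5],[0,0,0,-8.5,0.5],[0,0,0,-8.5,0.5],[0,0,0,-8.5,0.5],[0,0,0,-8.5,0.5]]
  ]
}}

```text
t: 16.6
position: [0.4669, 0.1573, 0.1845]
tool_rot: [-0.11, 0.666, 0.098, 0.731]
ft_force: [0.2, 0.5, -0.1]
opening: 0.0438
```

```bash
python3 - <<'E'
from h import *
w=cam('wrist','w13'); s,R=st()
for k,z in dict(crystal=.05,pivot=.092,swing_end=.092,knob_grip=.124,disc_center=.054).items():
  for m in robot.mark_of('wrist',k)[:1]: print(k,m['score'],np.array(m['centre']),onz(w,m['centre'],z))
t=cam('top','top3')
for k,z in dict(crystal=.05,pivot=.092,swing_end=.092,knob_grip=.124,disc_center=.054).items():
  for m in robot.mark_of('top',k)[:1]: print(k,m['score'],np.array(m['centre']),onz(t,m['centre'],z))
mv((.514,.083,s['position'][2]),R,s['position'])
E
```

```text
t 16.65 pos [0.4669 0.1571 0.1845] yawY 107.12 xax [ 0.0939 -0.0032 -0.9956] q [-0.4079  0.5796 -0.0608  2.0999  0.2068  0.3873  1.2248] F [ 0.0119 -0.0537 -0.0824] T [ 0.0174  0.1301 -0.0373] op 0.0439
crystal 0.93 [259. 180.] [0.4778 0.1591 0.05  ]
pivot 0.9 [220.1 282.9] [0.5661 0.1509 0.092 ]
swing_end 0.72 [154.4 211.5] [0.5129 0.0827 0.092 ]
knob_grip 0.82 [138.6 231.6] [0.5129 0.0814 0.124 ]
disc_center 0.69 [253.7 184.6] [0.4819 0.1555 0.054 ]
pivot 0.84 [207.4 192.9] [0.5646 0.1442 0.092 ]
swing_end 0.49 [227.2 210.3] [0.5129 0.0858 0.092 ]
disc_center 0.52 [314.5 244.1] [ 0.4169 -0.1704  0.054 ]
tool shift [ 0.0047 -0.0847  0.0228]
```

View pics/w13.png

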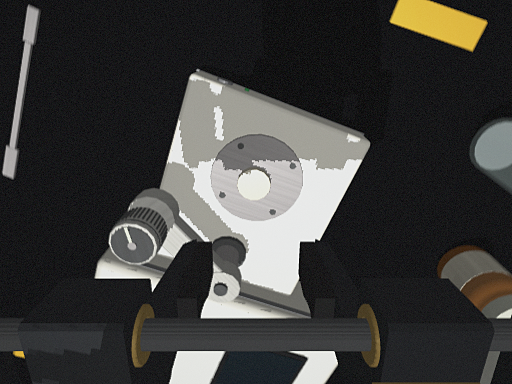

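{"name": "move_arm", "arguments": {
  "moves": [
    [[0,-0.042,0.0115,0,0.55],[0,-0.042,0.0115,0,0.55],[0,0,0,0,0.55],[0,0,0,-8.5,0.55],[0,0,0,-8.5,0.55],[0,0,0,-8.5,0.55],[0,0,0,0,0.55],[0,0,0,0,0.55]]
  ]
}}

```text
t: 18.0
position: [0.514, 0.0837, 0.1886]
tool_rot: [-0.27, 0.627, 0.244, 0.689]
ft_force: [-0.9, 0.5, 0.7]
opening: 0.0487
```

```bash
python3 - <<'E'
from h import *
w=cam('wrist','w14'); s,R=st()
for k,z in dict(pivot=.092,swing_end=.092,knob_grip=.124).items():
  for m in robot.mark_of('wrist',k)[:1]: print(k,m['score'],np.array(m['centre']),onz(w,m['centre'],z))
mv((.513,.082,s['position'][2]),R,s['position'])
mv((.513,.082,.112),R,s['position'])
E
```

```text
t 18.05 pos [0.514  0.0838 0.1886] yawY 132.56 xax [ 0.0939 -0.0019 -0.9956] q [-0.113   0.604  -0.2419  2.0159  0.3723  0.4735  1.6816] F [-0.0311 -0.3037 -0.2963] T [0.1518 0.102  0.0067] op 0.0481
pivot 0.62 [281. 278.] [0.5662 0.1533 0.092 ]
swing_end 0.88 [261.1 186.1] [0.5145 0.0812 0.092 ]
knob_grip 0.83 [260.4 202.5] [0.5134 0.0817 0.124 ]
tool shift [-0.0001 -0.0006 -0.002 ]
tool shift [ 0.0762  0.0044 -0.0072]
```

View pics/w14.png

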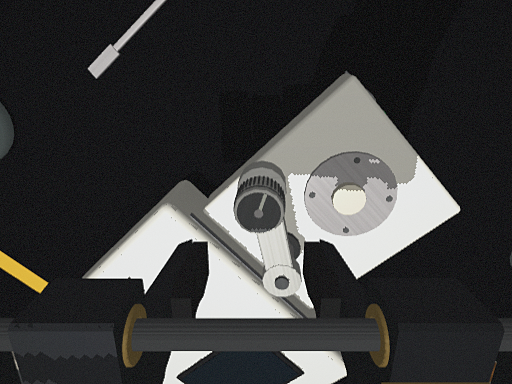

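{"name": "move_arm", "arguments": {
  "moves": [
    [[0.008,0.0005,-0.001,0,0.55],[0.009,0.0005,-0.001,0,0.55],[0.009,0.0005,-0.001,0,0.55],[0.009,0.0005,-0.001,0,0.55],[0.009,0.0005,-0.001,0,0.55],[0.006,0.0005,-0.0005,0,0.55],[0,0,0,0,0.55],[0,0,0,0,0.55]]
  ]
}}

```text
t: 19.0
position: [0.5119, 0.0822, 0.1325]
tool_rot: [-0.27, 0.628, 0.244, 0.688]
ft_force: [-0.3, 1.3, -0.3]
opening: 0.0485
```

```bash
python3 - <<'E'
from h import *
w=cam('wrist','w15'); s,R=st()
for k,z in dict(pivot=.092,swing_end=.092,knob_grip=.124).items():
  for m in robot.mark_of('wrist',k)[:1]: print(k,m['score'],np.array(m['centre']),onz(w,m['centre'],z))
mv((.513,.082,.112),R,s['position'])
E
```

```text
t 19.05 pos [0.5119 0.0822 0.1326] yawY 132.57 xax [ 0.092  -0.0031 -0.9958] q [-0.1652  0.6984 -0.1606  2.0682  0.4299  0.3206  1.6271] F [ 1.2391 -0.4626  0.175 ] T [0.0504 0.1396 0.0066] op 0.0482
pivot 0.76 [282.9 326.7] [0.5631 0.1522 0.092 ]
swing_end 0.62 [256.6 225.9] [0.5157 0.0827 0.092 ]
tool shift [ 0.0207  0.0005 -0.0007]
```

View pics/w15.png

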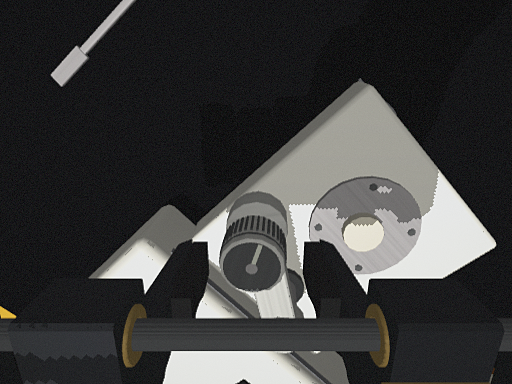

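{"name": "move_arm", "arguments": {
  "moves": [
    [[0.006,0,0,0,0.55],[0.006,0,0,0,0.55],[0.005,0,0,0,0.55],[0.002,0,0,0,0.55],[0,0,0,0,0.55],[0,0,0,0,0.55],[0,0,0,0,0.55],[0,0,0,0,0.55]]
  ]
}}

```text
t: 20.0
position: [0.5146, 0.0822, 0.113]
tool_rot: [-0.27, 0.627, 0.244, 0.689]
ft_force: [-0.6, -0.0, 0.8]
opening: 0.0488
```

```bash
python3 - <<'E'
from h import *
w=cam('wrist','w16'); s,R=st(); print(R)
mv((.513,.082,.112),R,s['position'])
P=np.array([.5631,.149]); 
for sw in (1.05,.9,.75,.6,.45,.3,.15,0,-.06):
    a=np.radians(174.6)+sw; tg=np.array([np.sin(a),-np.cos(a)]); e=P+.085*np.array([np.cos(a),np.sin(a)]); print(sw,e,'tangdir',np.degrees(np.arctan2(tg[1],tg[0])))
E
```

```text
t 20.05 pos [0.5147 0.0822 0.113 ] yawY 132.54 xax [ 0.0943 -0.0023 -0.9955] q [-0.1836  0.7361 -0.1296  2.0753  0.4459  0.2689  1.6129] F [-0.1047 -0.9017 -0.8074] T [0.0927 0.1106 0.0448] op 0.0486
[[ 0.0943 -0.6746  0.7321]
 [-0.0023  0.7353  0.6778]
 [-0.9955 -0.0656  0.0677]]
tool shift [ 0.0009  0.001  -0.0014]
1.05 [0.5141 0.0796] tangdir 144.76056848873645
0.9 [0.5042 0.0877] tangdir 136.1662015617741
0.75 [0.4957 0.0972] tangdir 127.57183463481175
0.6 [0.4887 0.1078] tangdir 118.9774677078494
0.45 [0.4834 0.1194] tangdir 110.38310078088706
0.3 [0.4799 0.1316] tangdir 101.7887338539247
0.15 [0.4782 0.1443] tangdir 93.19436692696235
0 [0.4785 0.157 ] tangdir 84.60000000000001
-0.06 [0.4791 0.1621] tangdir 81.16225322921507
```

View pics/w16.png

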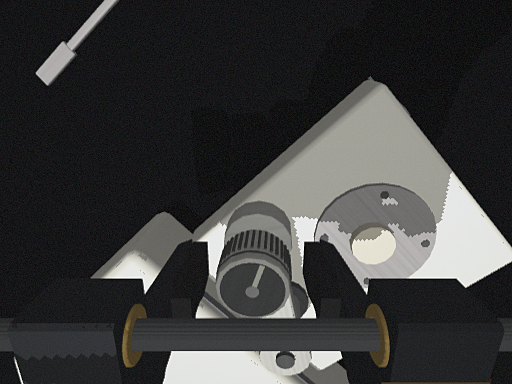

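{"name": "move_arm", "arguments": {
  "moves": [
    [[0,0.006,-0.001,0,0.55],[-0.001,0.0098,-0.0018,6.7,0.55],[-0.001,0.0098,-0.0018,6.7,0.55],[-0.0005,0.0098,-0.0018,6.7,0.55],[-0.0005,0.0098,-0.0018,6.7,0.55],[-0.0005,0.0098,-0.0018,6.7,0.55],[0,0,0,0,0.55],[0,0,0,0,0.55]]
  ]
}}

```text
t: 20.85
position: [0.485, 0.123, 0.1151]
tool_rot: [-0.051, 0.665, 0.043, 0.744]
ft_force: [-0.3, -1.0, -0.5]
opening: 0.0485
```

```bash
python3 - <<'E'
from h import *
w=cam('wrist','w17'); s,R=st(); print(R[2])
for m in robot.mark_of('wrist','swing_end')[:1]: print(m['score'],np.array(m['centre']),onz(w,m['centre'],.092))
P=np.array([.5631,.149]); d=s['position'][:2]-P; print('r',np.hypot(*d),'sw',(np.arctan2(d[1],d[0])-np.radians(174.6))%(2*np.pi))
E
```

```text
t 20.9 pos [0.4849 0.1232 0.1151] yawY 97.56 xax [ 0.1106 -0.0032 -0.9939] q [-0.3862  0.719   0.0276  2.1522  0.1446  0.17    1.1962] F [ 0.0772  0.3363 -0.4646] T [ 0.0506  0.1604 -0.0094] op 0.0484
[-0.9939 -0.0178  0.1092]
0.69 [244.3 233.7] [0.4861 0.1157 0.092 ]
r 0.08236228258949499 sw 0.4133699068358432
```

View pics/w17.png

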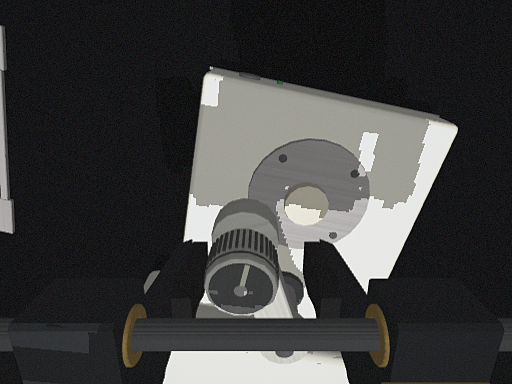

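{"name": "move_arm", "arguments": {
  "moves": [
    [[0,0.0098,-0.003,4,0.55],[0,0.0098,-0.003,4,0.55],[0,0.0098,-0.0025,4,0.55],[0,0.008,-0.002,3,0.55],[0,0,0,0,0.55],[0,0,0,0,0.55],[0,0,0,0,0.55],[0,0,0,0,0.55]]
  ]
}}

```text
t: 21.75
position: [0.4768, 0.1516, 0.1147]
tool_rot: [0.049, 0.664, -0.05, 0.745]
ft_force: [0.1, -0.7, 0.3]
opening: 0.0484
```

```bash
python3 - <<'E'
from h import *
w=cam('wrist','w18'); s,R=st(); print(R[2])
for m in robot.mark_of('wrist','swing_end')[:1]: print(m['score'],np.array(m['centre']),onz(w,m['centre'],.092))
P=np.array([.5631,.149]); d=s['position'][:2]-P; print('r',np.hypot(*d),'sw',(np.arctan2(d[1],d[0])-np.radians(174.6)))
E
```

```text
t 21.8 pos [0.4768 0.1516 0.1147] yawY 81.96 xax [ 0.1143 -0.0097 -0.9934] q [-0.4919  0.7236  0.0877  2.1537 -0.0097  0.166   1.0106] F [-0.1278 -0.5858  0.1515] T [ 0.0243  0.1378 -0.0866] op 0.0488
[-0.9934  0.0064  0.1145]
0.61 [246.7 235.8] [0.4775 0.146  0.092 ]
r 0.08638475670739852 sw 0.06439082071370672
```

View pics/w18.png

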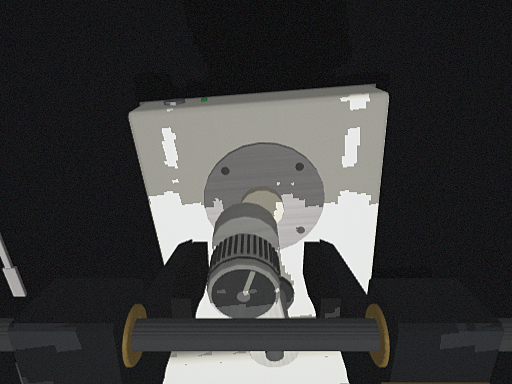

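{"name": "move_arm", "arguments": {
  "moves": [
    [[0,0.004,0,0,0.55],[0,0.004,0,0,0.55],[0,0.002,0,0,0.55],[0,0.002,0,0,0.55],[0,0,0,0,0.55],[0,0,0,0,0.55],[0,0,0,0,0.55],[0,0,0,0,0.55]]
  ]
}}

```text
t: 22.65
position: [0.4758, 0.1601, 0.1145]
tool_rot: [0.048, 0.666, -0.054, 0.743]
ft_force: [-1.8, -2.7, 1.7]
opening: 0.0486
```

```bash
python3 - <<'E'
from h import *
w=cam('wrist','w19'); s,R=st()
for m in robot.mark_of('wrist','swing_end')[:1]: print(m['score'],np.array(m['centre']),onz(w,m['centre'],.092))
E
```

```text
t 22.7 pos [0.4758 0.1602 0.1145] yawY 81.74 xax [ 0.1082 -0.0161 -0.994 ] q [-0.5174  0.727   0.0974  2.1408 -0.0178  0.1852  0.9965] F [-1.4215 -2.5041  1.7314] T [-0.5882  0.3068 -0.0697] op 0.0483
0.96 [243.1 240.6] [0.4792 0.1518 0.092 ]
```

View pics/w19.png

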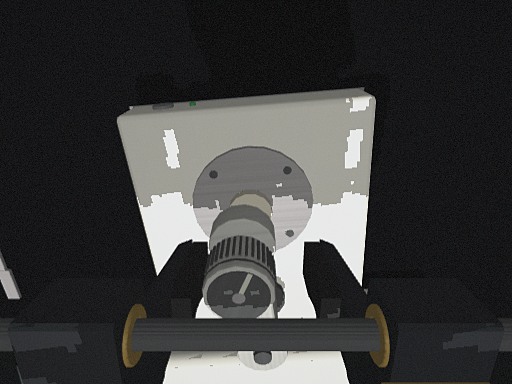

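{"name": "move_arm", "arguments": {
  "moves": [
    [[0,0.003,0.001,0,0.55],[0,0.003,0.001,0,0.55],[0,0.002,0,0,0.55],[0,0,0,0,0.55],[0,0,0,0,0.55],[0,0,0,0,0.55],[0,0,0,0,0.55],[0,0,0,0,0.55]]
  ]
}}

```text
t: 23.55
position: [0.4762, 0.1658, 0.114]
tool_rot: [0.047, 0.668, -0.056, 0.741]
ft_force: [-1.9, -4.5, 1.7]
opening: 0.0487
```

```bash
python3 - <<'E'
from h import *
w=cam('wrist','w20'); s,R=st()
for m in robot.mark_of('wrist','swing_end')[:1]: print(m['score'],np.array(m['centre']),onz(w,m['centre'],.092))
E
```

```text
t 23.6 pos [0.4762 0.1658 0.114 ] yawY 81.61 xax [ 0.1017 -0.0205 -0.9946] q [-0.5312  0.7308  0.1018  2.1272 -0.0225  0.2039  0.9885] F [-1.534  -3.7721  2.1484] T [-0.7706  0.5014 -0.1754] op 0.0486
0.6 [242.  240.9] [0.4792 0.1568 0.092 ]
```

{"name": "move_arm", "arguments": {
  "moves": [
    [[0,0.002,0,0,0.55],[0,0.002,0,0,0.55],[0,0,0,0,0.55],[0,0,0,0,0.55],[0,0,0,0,0.55],[0,0,0,0,0.55],[0,0,0,0,0.55],[0,0,0,0,0.55]]
  ]
}}

```text
t: 24.45
position: [0.4762, 0.1659, 0.1139]
tool_rot: [0.047, 0.668, -0.06, 0.74]
ft_force: [-1.8, -4.8, 1.6]
opening: 0.0487
```

```bash
python3 - <<'E'
from h import *
w=cam('wrist','w21'); s,R=st()
for m in robot.mark_of('wrist','swing_end')[:1]: print(m['score'],np.array(m['centre']),onz(w,m['centre'],.092))
E
```

```text
t 24.5 pos [0.4762 0.1658 0.1139] yawY 81.35 xax [ 0.0995 -0.026  -0.9947] q [-0.5379  0.7322  0.1086  2.1234 -0.024   0.2111  0.9838] F [-1.919  -4.3459  1.0536] T [-0.8585  0.4157 -0.16  ] op 0.0483
0.73 [241.8 240.6] [0.4789 0.1566 0.092 ]
```

View pics/w21.png

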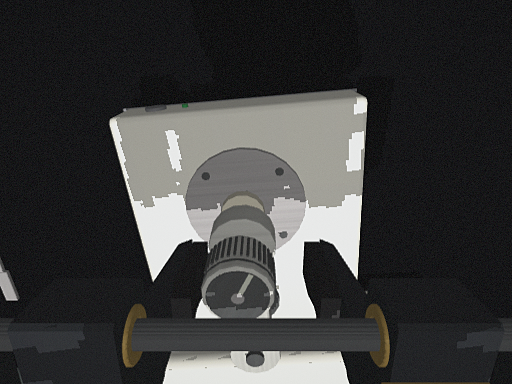

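{"name": "move_arm", "arguments": {
  "moves": [
    [[0,-0.004,0.001,0,0.55],[0,-0.004,0.001,0,0.55],[0,0,0,-8.5,0.55],[0,0,0,-8.5,0.55],[0,0,0,-8.5,0.55],[0,0,0,-8.5,0.55],[0,0,0,-8.5,0.55],[0,0,0,0,0.55]]
  ]
}}

```text
t: 25.35
position: [0.4866, 0.1681, 0.1162]
tool_rot: [-0.227, 0.634, 0.197, 0.713]
ft_force: [0.1, -0.2, 0.5]
opening: 0.0485
```

```bash
python3 - <<'E'
from h import *
s,R=st()
mv((.4787,.158,.1135),R,s['position'])
E
```

```text
t 25.35 pos [0.4866 0.1681 0.1162] yawY 124.8 xax [ 0.1193 -0.0062 -0.9928] q [-0.4498  0.7238 -0.0156  2.1126  0.3339  0.2121  1.3973] F [ 0.1062 -0.2396  0.4597] T [ 0.1129  0.1582 -0.0474] op 0.0485
tool shift [ 0.0018 -0.0036 -0.0125]
```

{"name": "move_arm", "arguments": {
  "moves": [
    [[0.001,-0.002,-0.004,0,0.55],[0.001,-0.002,-0.004,0,0.55],[0,0,-0.004,0,0.55],[0,0,0,-5,0.55],[0,0,0,-5,0.55],[0,0,0,-5,0.55],[0,0,0,-5,0.55],[0,0,0,0,0.55]]
  ]
}}

```text
t: 26.15
position: [0.4782, 0.1571, 0.113]
tool_rot: [-0.347, 0.589, 0.305, 0.663]
ft_force: [-0.6, -0.7, -0.2]
opening: 0.0486
```

```bash
python3 - <<'E'
from h import *
w=cam('wrist','w22');s,R=st()
mv((.4787,.158,.1135),R,s['position'])
for m in robot.mark_of('wrist','swing_end')[:1]: print(m['score'],np.array(m['centre']),onz(w,m['centre'],.092))
for m in robot.mark_of('wrist','pivot')[:1]: print(m['score'],np.array(m['centre']),onz(w,m['centre'],.092))
E
```

```text
t 26.2 pos [0.4781 0.1571 0.113 ] yawY 144.68 xax [ 0.1202 -0.0048 -0.9927] q [-0.4137  0.7224 -0.0512  2.1485  0.5057  0.1877  1.5848] F [-0.1132  0.0718  0.4691] T [0.0921 0.1368 0.0223] op 0.0486
tool shift [-0.0004 -0.      0.0011]
0.63 [258.5 238. ] [0.4788 0.157  0.092 ]
0.9 [144.8 296.2] [0.5667 0.1535 0.092 ]
```

View pics/w22.png

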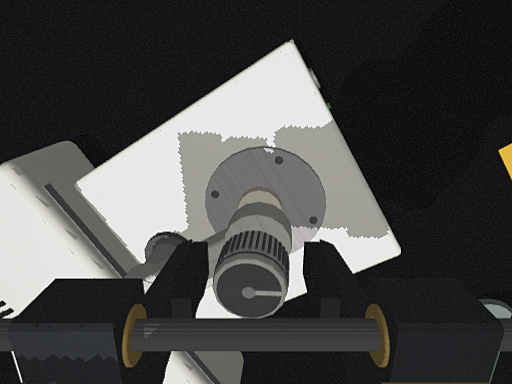

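{"name": "move_arm", "arguments": {
  "moves": [
    [[0,0,0,0,0.45],[0,0,0,0,0.4],[0,0,0,0,0.3],[0,0,0,0,0.3],[0,0,0,0,0.3],[0,0,0,0,0.3],[0,0,0,0,0.3],[0,0,0,0,0.3]]
  ],
  "force": 25
}}

```text
t: 27.1
position: [0.479, 0.1567, 0.1133]
tool_rot: [-0.345, 0.59, 0.302, 0.665]
ft_force: [0.6, -0.6, 1.0]
opening: 0.0341
```

```bash
python3 - <<'E'
from h import *
w=cam('wrist','w23');s,R=st()
for m in robot.mark_of('wrist','swing_end')[:1]: print(m['score'],np.array(m['centre']),onz(w,m['centre'],.092))
E
```

```text
t 27.15 pos [0.479  0.1567 0.1133] yawY 144.38 xax [ 0.1218 -0.0054 -0.9925] q [-0.4144  0.7222 -0.0489  2.1476  0.5041  0.1874  1.5823] F [ 1.2059 -1.1793  0.088 ] T [ 0.0662  0.2251 -0.0191] op 0.0343
0.61 [261.9 236. ] [0.4774 0.1567 0.092 ]
```

View pics/w23.png

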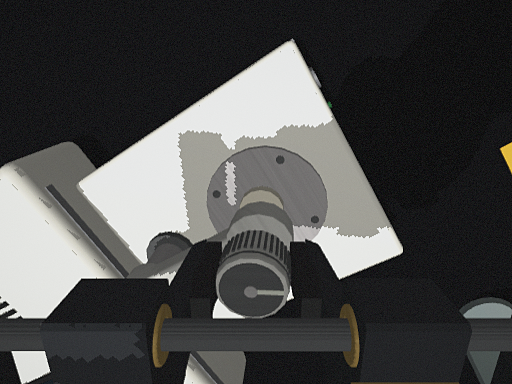

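{"name": "move_arm", "arguments": {
  "moves": [
    [[0.0001,0,0,5,0.3],[0.0001,0,0,5,0.3],[0.0002,0,0,5,0.3],[0.0001,0,0,5,0.3],[0.0002,0,0,5,0.3],[0.0001,0,0,5,0.3],[0.0001,0,0,5,0.3],[0.0002,0,0,5,0.3]]
  ]
}}

```text
t: 28.0
position: [0.4788, 0.1567, 0.1119]
tool_rot: [-0.089, 0.659, 0.075, 0.743]
ft_force: [0.2, -1.0, 2.5]
opening: 0.0334
```

```bash
python3 - <<'E'
from h import *
s,R=st();w=cam('wrist','w24')
for m in robot.mark_of('wrist','swing_end')[:1]: print(m['score'],np.array(m['centre']),onz(w,m['centre'],.092))
st()
E
```

```text
t 28.0 pos [0.4788 0.1567 0.1119] yawY 103.22 xax [ 0.121  -0.0061 -0.9926] q [-0.4744  0.7282  0.047   2.1508  0.1648  0.1581  1.2011] F [ 0.1921 -0.972   2.4712] T [-0.4231  0.0912  0.0905] op 0.0334
0.72 [260.1 236.5] [0.4784 0.158  0.092 ]
t 28.1 pos [0.4788 0.1568 0.1118] yawY 103.38 xax [ 0.121  -0.006  -0.9926] q [-0.4744  0.7283  0.0468  2.1508  0.1659  0.158   1.2026] F [0.7061 0.1475 0.4009] T [-0.0494  0.114  -0.0536] op 0.0337
```

View pics/w24.png

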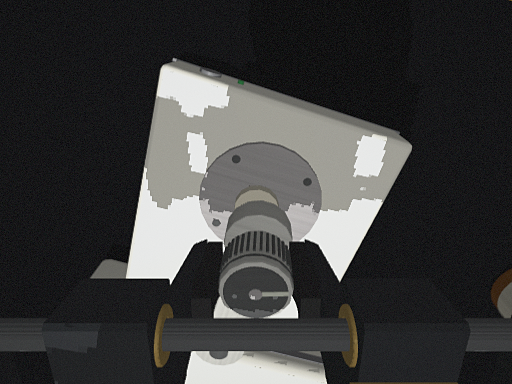

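{"name": "move_arm", "arguments": {
  "moves": [
    [[0.0001,0,0,5,0.3],[0.0001,0,0,5,0.3],[0.0001,0,0,5,0.3],[0.0001,0,0,5,0.3],[0.0001,0,0,5,0.3],[0.0001,0,0,5,0.3],[0.0001,0,0,5,0.3],[0.0001,0,0,5,0.3]]
  ]
}}

```text
t: 28.9
position: [0.4781, 0.1567, 0.1104]
tool_rot: [0.169, 0.645, -0.155, 0.728]
ft_force: [1.6, 1.6, -1.8]
opening: 0.0334
```

```bash
python3 - <<'E'
from h import *
s,R=st();w=cam('wrist','w25')
for m in robot.mark_of('wrist','swing_end')[:1]: print(m['score'],np.array(m['centre']),onz(w,m['centre'],.092))
st()
E
```

```text
t 28.9 pos [0.4781 0.1567 0.1104] yawY 63.58 xax [ 0.1188 -0.0071 -0.9929] q [-0.5217  0.7363  0.1229  2.1532 -0.1715  0.1528  0.8406] F [ 1.5501  1.6418 -1.7544] T [-0.4862  0.1794  0.1036] op 0.0334
0.91 [257.8 238.4] [0.4793 0.1578 0.092 ]
t 29.0 pos [0.4781 0.1567 0.1104] yawY 63.71 xax [ 0.1188 -0.0072 -0.9929] q [-0.5218  0.7364  0.1229  2.1532 -0.1706  0.1528  0.8418] F [ 0.5153  1.6199 -1.1258] T [-0.4841  0.2429 -0.057 ] op 0.0336
```

View pics/w25.png

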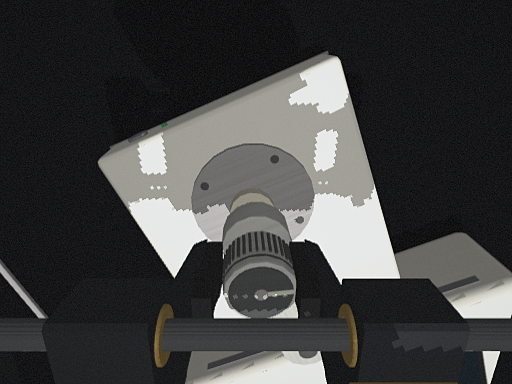

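{"name": "move_arm", "arguments": {
  "moves": [
    [[0.0001,0,0,5,0.3],[0,0,0,5,0.3],[0.0001,0,0,5,0.3],[0,0,0,5,0.3],[0.0001,0,0,5,0.3],[0.0001,0,0,5,0.3],[0.0001,0,0,5,0.3],[0.0001,0,0,5,0.3]]
  ]
}}

```text
t: 29.8
position: [0.478, 0.1583, 0.1086]
tool_rot: [0.404, 0.557, -0.363, 0.629]
ft_force: [1.9, 0.7, -0.7]
opening: 0.034
```

```bash
python3 - <<'E'
from h import *
s,R=st();w=cam('wrist','w26')
for m in robot.mark_of('wrist','swing_end')[:1]: print(m['score'],np.array(m['centre']),onz(w,m['centre'],.092))
st()
E
```

```text
t 29.8 pos [0.478  0.1583 0.1086] yawY 24.4 xax [ 0.1166 -0.0061 -0.9932] q [-0.5686  0.748   0.1973  2.1534 -0.5024  0.1658  0.4854] F [ 1.8992  0.6927 -0.6635] T [-0.406   0.4744  0.1394] op 0.034
0.86 [256.2 242.7] [0.4803 0.1575 0.092 ]
t 29.9 pos [0.478  0.1583 0.1086] yawY 24.51 xax [ 0.1165 -0.0062 -0.9932] q [-0.5687  0.748   0.1973  2.1535 -0.5017  0.1658  0.4865] F [ 2.5499  1.0166 -0.8067] T [-0.1839  0.3721  0.0321] op 0.0338
```

View pics/w26.png

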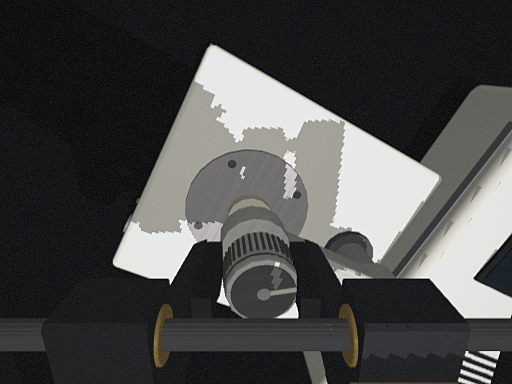

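{"name": "move_arm", "arguments": {
  "moves": [
    [[0,0,0,4,0.3],[0,0,0,4,0.3],[0,0,0,4,0.3],[0,0,0,4,0.3],[0,0,0,4,0.3],[0,0,0,4,0.3],[0,0,0,4,0.3],[0,0,0,4,0.3]]
  ]
}}

```text
t: 30.7
position: [0.479, 0.1592, 0.1082]
tool_rot: [0.556, 0.441, -0.497, 0.499]
ft_force: [2.7, 0.3, -2.1]
opening: 0.0339
```

```bash
python3 - <<'E'
from h import *
s,R=st();w=cam('wrist','w27')
for m in robot.mark_of('wrist','swing_end')[:1]: print(m['score'],np.array(m['centre']),onz(w,m['centre'],.092))
st()
E
```

```text
t 30.7 pos [0.479  0.1592 0.1082] yawY -6.48 xax [ 0.1166 -0.005  -0.9932] q [-0.6124  0.7592  0.2705  2.1527 -0.7544  0.1942  0.2017] F [ 2.7038  0.3044 -2.1172] T [-0.1056  0.3996  0.2285] op 0.0339
t 30.8 pos [0.479  0.1592 0.1081] yawY -6.41 xax [ 0.1167 -0.0051 -0.9932] q [-0.6126  0.7592  0.2705  2.1527 -0.754   0.194   0.2024] F [ 2.9328  1.5664 -2.4663] T [-0.0255  0.369   0.0798] op 0.0343
```

View pics/w27.png

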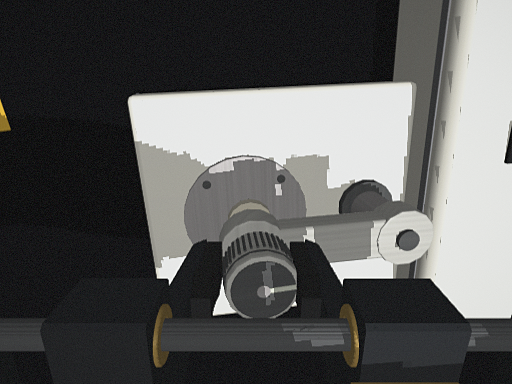

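{"name": "move_arm", "arguments": {
  "moves": [
    [[0,0,0,4,0.3],[0,0,0,4,0.3],[0,0,0,4,0.3],[0,0,0,4,0.3],[0,0,0,3,0.3],[0,0,0,0,0.3],[0,0,0,0,0.3],[0,0,0,0,0.3]]
  ]
}}

```text
t: 31.6
position: [0.4801, 0.1595, 0.108]
tool_rot: [0.626, 0.36, -0.558, 0.408]
ft_force: [3.4, -0.2, -1.5]
opening: 0.0344
```

```bash
python3 - <<'E'
from h import *
s,R=st();w=cam('wrist','w28')
for m in robot.mark_of('wrist','swing_end')[:1]: print(m['score'],np.array(m['centre']),onz(w,m['centre'],.092))
st()
E
```

```text
t 31.6 pos [0.4801 0.1595 0.108 ] yawY -24.21 xax [ 0.1177 -0.0047 -0.993 ] q [-0.6425  0.7684  0.3223  2.1518 -0.8887  0.2195  0.0288] F [ 3.378  -0.1988 -1.4888] T [ 0.0727  0.312  -0.075 ] op 0.0344
0.91 [253.3 244.9] [0.4802 0.1582 0.092 ]
t 31.7 pos [0.4802 0.1595 0.108 ] yawY -24.25 xax [ 0.1178 -0.0047 -0.993 ] q [-0.6426  0.7684  0.3224  2.1518 -0.889   0.2195  0.0283] F [ 1.5269 -0.2319 -2.2444] T [ 0.0813  0.269  -0.024 ] op 0.0341
```

View pics/w28.png

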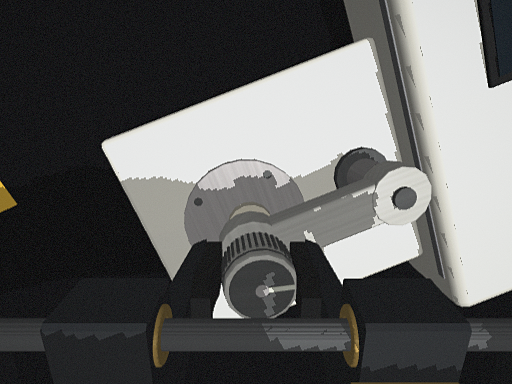

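{"name": "move_arm", "arguments": {
  "moves": [
    [[0,0,0,0,0.42],[0,0,0,0,0.5],[0,0,0,0,0.5],[0,0,0,-5,0.5],[0,0,0,-5,0.5],[0,0,0,-5,0.5],[0,0,0,-5,0.5],[0,0,0,-5,0.5]]
  ]
}}

```text
t: 32.5
position: [0.4767, 0.159, 0.1078]
tool_rot: [0.517, 0.478, -0.464, 0.538]
ft_force: [0.0, 0.8, 0.3]
opening: 0.0442
```

```bash
python3 - <<'E'
from h import *
w=cam('wrist','w29');s,R=st()
for m in robot.mark_of('wrist','swing_end')[:1]: print(m['score'],np.array(m['centre']),onz(w,m['centre'],.092))
mv((.479,.1575,.111),R,s['position'])
E
```

```text
t 32.55 pos [0.4766 0.159  0.1078] yawY 2.22 xax [ 0.1123 -0.0055 -0.9937] q [-0.5993  0.7558  0.2469  2.1548 -0.6822  0.1861  0.2796] F [-0.5599  0.4956  1.1219] T [-0.0366  0.2078 -0.0471] op 0.0439
0.96 [257.3 243. ] [0.4793 0.1583 0.092 ]
tool shift [-0.0029  0.0027  0.0016]
```

View pics/w29.png

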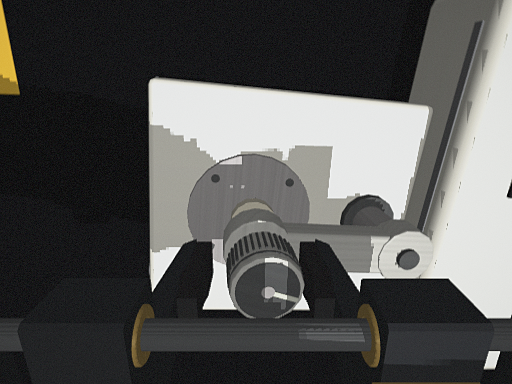

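{"name": "move_arm", "arguments": {
  "moves": [
    [[0,0.001,0,-5,0.5],[0,0.001,0,-5,0.5],[0,0,0,-5,0.5],[0,0,0,-5,0.5],[0,0,0,-5,0.5],[0,0,0,-5,0.5],[0,0,0,-5,0.5],[0,0,0,0,0.5]]
  ]
}}

```text
t: 33.4
position: [0.4764, 0.1586, 0.1078]
tool_rot: [0.329, 0.597, -0.299, 0.668]
ft_force: [-0.4, -0.2, 0.1]
opening: 0.0441
```

```bash
python3 - <<'E'
from h import *
w=cam('wrist','w30');s,R=st()
for m in robot.mark_of('wrist','swing_end')[:1]: print(m['score'],np.array(m['centre']),onz(w,m['centre'],.092))
mv((.479,.1575,.110),R,s['position'])
E
```

```text
t 33.45 pos [0.4764 0.1587 0.1078] yawY 37.21 xax [ 0.1086 -0.0066 -0.9941] q [-0.553   0.7466  0.1712  2.1498 -0.3934  0.1687  0.5993] F [-0.3196  0.9239  0.3234] T [-0.0284  0.0445  0.007 ] op 0.0443
0.89 [256.1 246.9] [0.4798 0.1561 0.092 ]
tool shift [-0.0019  0.0015  0.0027]
```

View pics/w30.png

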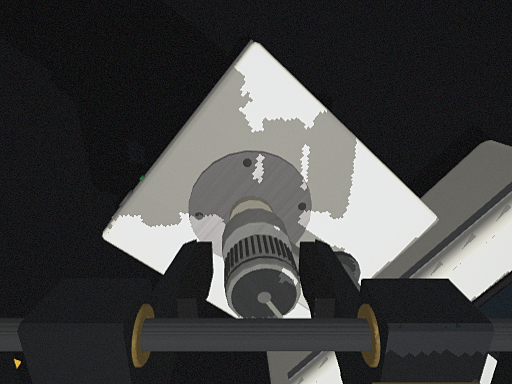

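{"name": "move_arm", "arguments": {
  "moves": [
    [[-0.001,0.001,0.0015,0,0.5],[0,0.0005,0.001,0,0.5],[0,0,0,0,0.3],[0,0,0,0,0.3],[0,0,0,0,0.3],[0,0,0,0,0.3],[0,0,0,4,0.3],[0,0,0,4,0.3]]
  ]
}}

```text
t: 34.3
position: [0.4793, 0.1577, 0.1093]
tool_rot: [0.379, 0.573, -0.343, 0.641]
ft_force: [0.6, 0.4, 0.9]
opening: 0.034
```

```bash
python3 - <<'E'
from h import *
st();w=cam('wrist','w31');s,R=st()
for m in robot.mark_of('wrist','swing_end')[:1]: print(m['score'],np.array(m['centre']),onz(w,m['centre'],.092))
E
```

```text
t 34.3 pos [0.4793 0.1577 0.1093] yawY 28.67 xax [ 0.1087 -0.0065 -0.9941] q [-0.5624  0.7473  0.1944  2.1429 -0.4613  0.1825  0.5232] F [0.609  0.4079 0.9493] T [-0.1694  0.3129  0.0315] op 0.034
t 34.35 pos [0.4793 0.1577 0.1093] yawY 28.52 xax [ 0.1087 -0.0065 -0.994 ] q [-0.5627  0.7474  0.1949  2.1428 -0.4626  0.1826  0.5216] F [-0.2282 -0.1411  1.3924] T [-0.1451  0.3406  0.0032] op 0.0339
0.91 [253.2 237.5] [0.4786 0.1587 0.092 ]
```

View pics/w31.png

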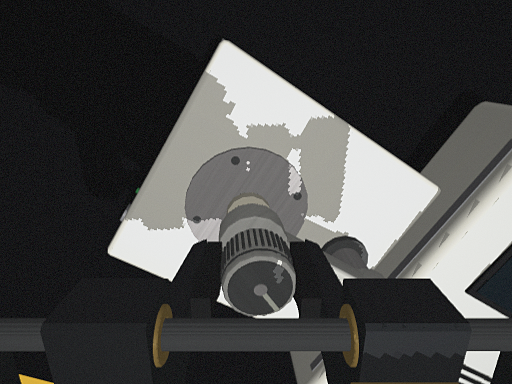

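{"name": "move_arm", "arguments": {
  "moves": [
    [[0,0,0,0,0.3],[0,0,0,0,0.3],[0,0,0,0,0.3],[0,0,0,0,0.3],[0,0,0,4,0.3],[0,0,0,4,0.3],[0,0,0,4,0.3],[0,0,0,4,0.3]]
  ]
}}

```text
t: 35.2
position: [0.4791, 0.1576, 0.1093]
tool_rot: [0.464, 0.519, -0.42, 0.582]
ft_force: [0.2, 0.3, 1.1]
opening: 0.0338
```

```bash
python3 - <<'E'
from h import *
st();w=cam('wrist','w32');s,R=st()
E
```

```text
t 35.2 pos [0.4791 0.1576 0.1093] yawY 12.59 xax [ 0.1079 -0.0065 -0.9941] q [-0.5854  0.752   0.2331  2.144  -0.5928  0.1949  0.3755] F [0.1503 0.3319 1.1436] T [-0.256   0.3844  0.1915] op 0.0338
t 35.25 pos [0.4791 0.1577 0.1093] yawY 12.44 xax [ 0.108  -0.0064 -0.9941] q [-0.5857  0.7521  0.2335  2.144  -0.594   0.195   0.374 ] F [1.1479 0.6808 1.5893] T [-0.2752  0.4979  0.138 ] op 0.034
```

View pics/w32.png

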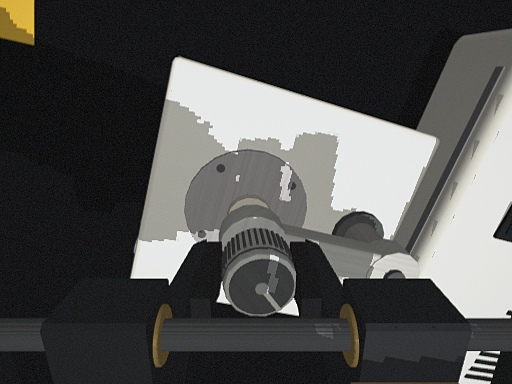

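{"name": "move_arm", "arguments": {
  "moves": [
    [[0,0,0,0,0.3],[0,0,0,0,0.3],[0,0,0,0,0.3],[0,0,0,0,0.3],[0,0,0,0,0.3],[0,0,0,4,0.3],[0,0,0,4,0.3],[0,0,0,4,0.3]]
  ]
}}

```text
t: 36.05
position: [0.479, 0.1579, 0.1093]
tool_rot: [0.523, 0.473, -0.472, 0.529]
ft_force: [1.2, 1.5, 2.0]
opening: 0.0342
```

```bash
python3 - <<'E'
from h import *
st();w=cam('wrist','w33');s,R=st()
for m in robot.mark_of('wrist','swing_end')[:1]: print(m['score'],np.array(m['centre']),onz(w,m['centre'],.092))
E
```

```text
t 36.05 pos [0.479  0.1579 0.1093] yawY 0.41 xax [ 0.1074 -0.0058 -0.9942] q [-0.6042  0.7566  0.2647  2.1446 -0.6908  0.2075  0.2622] F [1.1539 1.4612 2.0269] T [-0.0688  0.54   -0.0121] op 0.0342
t 36.1 pos [0.479  0.1579 0.1093] yawY 0.25 xax [ 0.1075 -0.0057 -0.9942] q [-0.6046  0.7566  0.2652  2.1446 -0.6921  0.2077  0.2606] F [1.1637 0.0319 1.053 ] T [-0.0918  0.561   0.0084] op 0.0341
0.75 [254.1 240.8] [0.4799 0.1578 0.092 ]
```

View pics/w33.png

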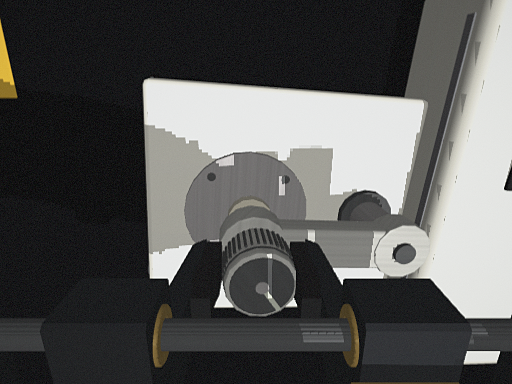

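{"name": "move_arm", "arguments": {
  "moves": [
    [[0,0,0,0,0.45],[0,0,0,0,0.6],[0,0,0,0,0.65],[0,0,0,0,0.65],[-0.01,0,0,0,0.65],[-0.015,0,0,0,0.65],[-0.02,0,0,0,0.65],[-0.02,0,0,0,0.65]]
  ]
}}

```text
t: 36.95
position: [0.4697, 0.1568, 0.1752]
tool_rot: [0.52, 0.475, -0.473, 0.53]
ft_force: [0.2, 0.3, 0.3]
opening: 0.0577
```

```bash
python3 - <<'E'
from h import *
w=cam('wrist','w34');s,R=st()
for m in robot.mark_of('wrist','swing_end')[:1]: print(m['score'],np.array(m['centre']),onz(w,m['centre'],.092))
E
```

```text
t 37.0 pos [0.4708 0.1571 0.1778] yawY 0.68 xax [ 0.1055 -0.0063 -0.9944] q [-0.7279  0.643   0.4518  2.121  -0.608   0.3934  0.2015] F [-0.3932 -0.5588  1.9591] T [-0.0324  0.1322  0.0364] op 0.0569
0.63 [256.8 200.5] [0.4791 0.1555 0.092 ]
```

View pics/w34.png

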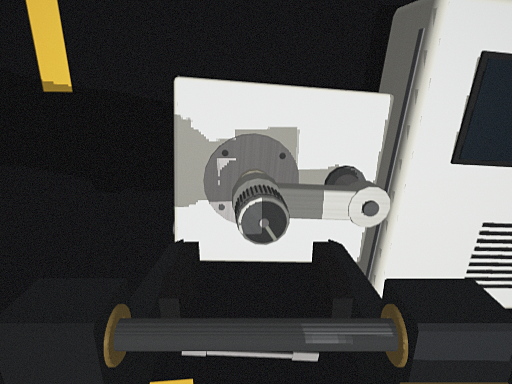

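{"name": "move_arm", "arguments": {
  "moves": [
    [[-0.02,0,0,0,0.65],[-0.02,0,0,0,0.65],[-0.02,0,0,0,0.65],[0,0,0,0,0.65],[0,0,0,0,0.65],[0,0,0,0,0.65],[0,0,0,0,0.65],[0,0,0,0,0.65]]
  ]
}}

```text
t: 37.85
position: [0.4616, 0.1575, 0.2348]
tool_rot: [0.519, 0.476, -0.473, 0.53]
ft_force: [0.3, 0.0, -0.3]
opening: 0.057
```

```bash
python3 - <<'E'
from h import *
w=cam('wrist','w35');s,R=st();c=cam('side','s2')
for m in robot.mark_of('wrist','swing_end')[:1]: print(m['score'],np.array(m['centre']),onz(w,m['centre'],.092))
for m in robot.mark_of('wrist','pivot')[:1]: print(m['score'],np.array(m['centre']),onz(w,m['centre'],.092))
f=cv2.resize(c['frame'][130:230,190:310,::-1],None,fx=6,fy=6,interpolation=cv2.INTER_CUBIC); cv2.imwrite('pics/s2c.png',f)
E
```

```text
t 37.9 pos [0.4616 0.1575 0.2348] yawY 0.81 xax [ 0.0998 -0.0081 -0.995 ] q [-0.8321  0.5547  0.5926  2.0805 -0.5122  0.5497  0.1221] F [-0.4056  0.6304 -0.1513] T [-0.0724  0.1827  0.0273] op 0.0568
0.89 [261.7 179.1] [0.4817 0.1547 0.092 ]
0.9 [346.  181.8] [0.5633 0.1506 0.092 ]
```

View pics/s2c.png

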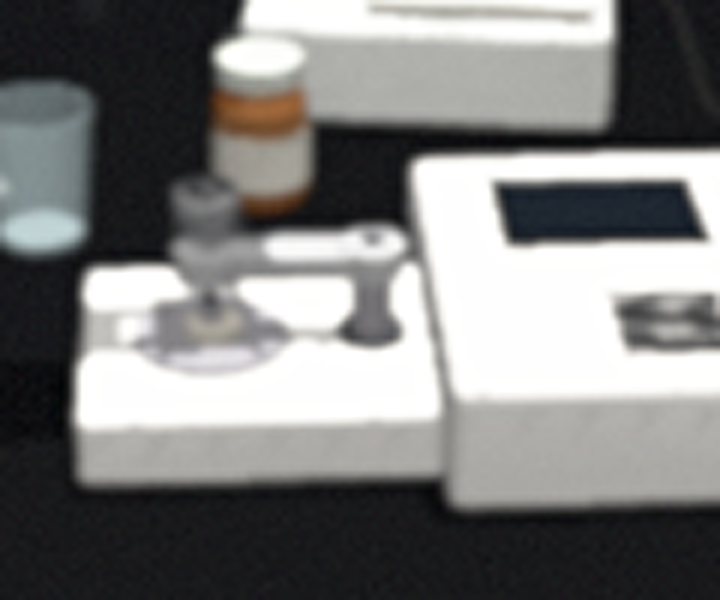

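View pics/w35.png

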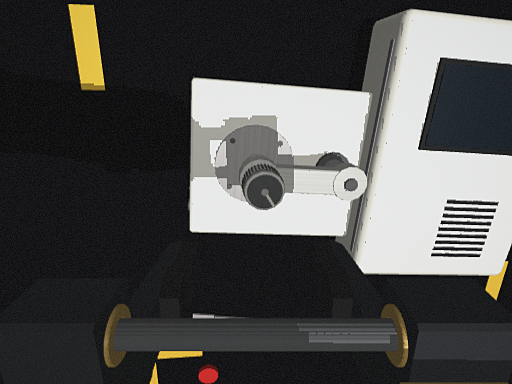

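```bash
python3 - <<'E'
from h import *
w=cam('wrist','w36');t=cam('top','top9');s,R=st()
f=cv2.resize(w['frame'][110:230,180:380,::-1],None,fx=4,fy=4,interpolation=cv2.INTER_CUBIC)
def mk(p,c):
    q=(proj(w,p)[0]-[180,110])*4; cv2.drawMarker(f,tuple(int(x) for x in q),c,cv2.MARKER_CROSS,14,1)
P=np.array([.5631,.149])
for sw,c in ((0,(0,0,255)),(.04,(0,255,0)),(.1,(255,0,0))):
    a=np.radians(174.6)+sw; e=P+.085*np.array([np.cos(a),np.sin(a)])
    mk((*e,.133),c); mk((*e,.1),c)
mk((*P,.1),(0,0,255)); cv2.imwrite('pics/w36c.png',f)
for cc,n in ((w,'wrist'),(t,'top')):
  for k,z in dict(swing_end=.092,pivot=.092,knob_grip=.1195).items():
    for m in robot.mark_of(n,k)[:1]: print(n,k,m['score'],onz(cc,m['centre'],z))
E
```

```text
t 38.15 pos [0.462  0.1576 0.2354] yawY 0.81 xax [ 0.1011 -0.0075 -0.9948] q [-0.8327  0.5538  0.5934  2.0799 -0.5121  0.5499  0.1219] F [ 0.2822 -0.5885 -0.3585] T [-0.0795  0.1739  0.0256] op 0.0572
wrist swing_end 0.59 [0.4856 0.1466 0.092 ]
wrist pivot 0.72 [0.5651 0.1494 0.092 ]
wrist knob_grip 0.77 [0.4809 0.1592 0.1195]
top swing_end 0.49 [0.4767 0.156  0.092 ]
top pivot 0.8 [0.5616 0.1488 0.092 ]
top knob_grip 0.59 [ 0.5066 -0.2343  0.1195]
```

View pics/w36c.png

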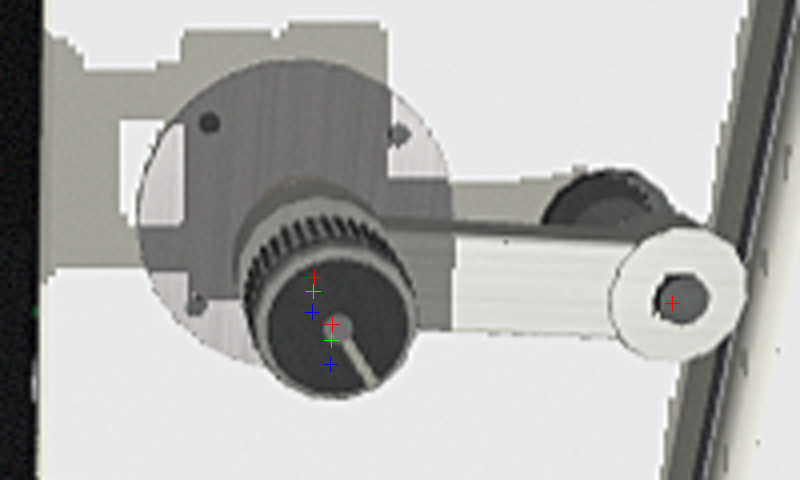

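```bash
python3 - <<'E'
from h import *
print(robot.close_job())
E
```

```text
the job is handed in; nothing more can be done
None
```

I placed the disc on the crystal, swung the pressure arm home, turned the knob until its clutch clicked, let go, and handed the job in at about 38 s. The hand-in gave no verdict.

**Disc:** I picked the plain round solid disc, not the coupon, the gasket, or the red and black look-alikes. After release the wrist camera put it about 1 mm or less from the crystal, lying flat.

**Arm:** I pushed it to its stop, where it moved no further under about 5 N. In the last wrist picture the knob lines up with the computed home position to about 0.02 rad; the limit is 0.04. The network's swing_end readings scattered more, with one about 10 mm off, so I relied on the picture and the stop.

**Knob:** I turned it about 3.6 rad in total, with one regrip.
- **Clicks:** The torque built to about 0.2 N m and fell to near zero twice, about 0.5 rad apart, while the knob stopped sinking. I read that as two clicks and roughly 1 rad of slip. I can't rule out that it was only one click, and I had no direct slip reading.
- **Rod force:** My vertical force on the knob stayed around 1 to 2.5 N, so the rod force should be close to 55 N, but I could not measure it.

**Not as planned:** The tool drifted to a tilt of about 0.1 rad during the moves. The grips held, but I could not correct the tilt.

In the last pictures the gripper is clear of everything. I noticed no contact with the other samples, glassware or spatula, but I did not re-measure their positions at the end.

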